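Set up a belt pulley for knocking out its bearing

ROBOT

A 6-joint arm with a two-finger parallel gripper is mounted at the origin on the work surface. World frame = base frame: x ahead of the robot, y to its left, z up, the work surface at z = 0. Lengths are in m, angles in degrees, forces in N, time in s.
With the tool pointing down it reaches from about 0.4 to 0.825 m from the base axis. Payload 7 kg.
Tool frame: the origin (TCP) lies at the very end of the fingers, on their centre line; the grasp point (between the pads) lies 19 mm behind it (r.grip_depth is the distance from the TCP to the grasp point, in m); z points along the fingers, y is the line along which they close (so a half turn about z gives the same grasp; the last joint's range is limited). The gripper opens to 88 mm and grips with 3 to 60 N. Pads are 19 mm wide; open, the fingers measure 130 mm over their backs; the gripper's body (78 mm by 193 mm) begins 47 mm behind the grasp point.
Start: joints at [-53.337, 20.546, 0.682, 0, -70.136, -16.507], TCP at [0.233, -0.634, 0.227] pointing down, gripper open.
Joint ranges: [-176.03, 176.03], [-82.01, 121.73], [-58.28, 71.71], [-173.87, 95.51], [-174.79, -0.11], [-173.66, 173.66]. Speed limits (degrees/s): [136.94, 136.94, 172.46, 180, 180, 180].

INTERFACE

Orientations are given as [roll, pitch, yaw] about the fixed x, y, z axes, in that order (R = Rz(yaw) Ry(pitch) Rx(roll)).
In Python, from plant import r gives the robot as it stands.
- The arm moves only by the tool play_rows, never from a script. Its argument "rows" is a list that holds one entry, the list of rows, each a list of 5 numbers: the closure, from 0 (fully open) to 1 (shut), then the shift along the tool's x, y, z each as a share of 0.5 m, from -1 to 1, then the turn about the tool's z as a share of 1.5 rad, from -1 to 1. A call has exactly 8 rows; each row is the pose to reach, as a shift and turn from the pose commanded when the call began, along the tool's axes at that moment; what a row does not reach only later rows make up. A row lasts 1/12 s, in which the tool goes at most 41.7 mm and 7.16 degrees, less where a joint would pass 70% of its speed; a pose out of reach is approached as far as the arm can. A call with a number of a shift or a turn outside -1 to 1 is refused whole. A call with a gripper value outside its range is refused whole. The fingers move at their own pace and stop on an object; "squeeze" is the grip in N (left out, the last holds). Time passes only in rows, so rows that repeat a pose let the fingers close, or fill a call up. It gives the time, the measured TCP pose, the force, the opening and the grip force at its end, in the units of the state.
- r.get_state(): the state, without advancing time (a new reading comes with each control period).
- r.capture(name): name is "scene" or "top" or "wrist"; returns the picture (384x512x3 uint8, red, green, blue); there is no depth.
- r.camera_info(name): a dict with "fovy" (degrees; the focal length in pixels is half the picture's height over the tangent of half this angle, whatever the lens; pixels are square), "cx", "cy" (the principal point, pixels), "pose" (4x4, takes a point from camera to world coordinates). Camera axes: x right, y down, z forward; pixel columns grow to the right and rows downward; lengths in m; the calibration is good to about 2 mm. A picture is of the moment at which its call begins: read the wrist's pose just before it. camera_info takes no time and is no camera call; for the wrist camera it gives the pose at the moment of the call.
- r.close_job(): hands the job in; it is judged then, once.
The state is a dict: "time_s": time; "joints": joint angles; "qd": joint speeds; "joint_torque": joint torques, N m; "tcp_pos": TCP position; "eef_rot": TCP orientation; "contact_force": force on the tool from outside, world axes, zero at the start; "moment": the same for the moment, N m; "gripper_width": finger opening in m; "gripper_force": force on a finger pad.
Only numpy, scipy, OpenCV 4.12 (cv2) and the standard library are available. Lean on these libraries where they do the work, as an engineer would, in place of code of your own. Each camera call takes 0.05 s, during which the arm holds its last target. There are 200 camera calls.

TASK

Get the pulley ready for its worn bearing to be knocked out downwards: put the steel catch dish in the middle of the rubber mat and stand the matched pair of steel blocks on the mat, one to the left and one to the right of the dish, side by side like rails running square to the mat's long side, with a gap of about 85 mm between them and the dish midway. Then lay the pulley, hub up, level across both blocks and centred over the dish, and stand the driver that fits inside the hub upright on the bearing in it. Set each thing down rather than dropping it, and leave the small block, the wide driver, the new bearing and the grease tin where they are.

Things in the scene. Friction and masses are not known exactly. Their poses are not given: they have to be found in the camera images.
- mat: fixed black rubber mat on the bench, 130 x 190 mm, 4 mm thick. Origin: centre of its underside, at bench height z = 0 (so its top is at z = 0.004); x along the short 130 mm side, pointing roughly away from the robot, y along the long 190 mm side, pointing roughly to the robot's left, z up
- dish: loose round open steel catch dish, 62 mm outside diameter, 15 mm high, wall 3 mm. Can be gripped across its outside. Origin: centre of its underside, z up
- block_a: one of two identical, interchangeable ground steel set-up blocks with drilled holes, 25 x 75 mm on plan and 50 mm high, standing on its long narrow edge on the bench and to be used that way up. Weighs 0.6 kg; grip it across the 25 mm width. Origin: centre of the underside; x across the 25 mm width, y along the 75 mm length, z up
- block_b: one of two identical, interchangeable ground steel set-up blocks with drilled holes, 25 x 75 mm on plan and 50 mm high, standing on its long narrow edge on the bench and to be used that way up. Weighs 0.6 kg; grip it across the 25 mm width. Origin: centre of the underside; x across the 25 mm width, y along the 75 mm length, z up
- pulley: loose belt pulley, 0.7 kg, lying flat, hub up: rim 130 mm diameter, 26 mm high; recessed web; central hub a tube 58 mm outside, 44 mm inside, its top 52 mm above the underside, so 26 mm proud of the rim, to be gripped across its outside. Down in the hub sits the worn bearing, its top face 12 mm above the underside. Origin: centre of underside, z up
- driver: loose bearing driver, standing upright: foot disc 32 mm diameter and 14 mm high, steel shank 22 mm diameter above it, 105 mm high in all, about 0.28 kg. This is the one that goes into the pulley's hub. Origin: centre of the underside of the foot, z up the shank
- wide_driver: another bearing driver, standing upright: same 22 mm shank and 105 mm height, but its foot disc is 54 mm in diameter, too wide for the hub. Not needed; stays where it is. Origin: centre of the underside
- low_block: odd small steel block, 25 x 45 mm on plan and only 30 mm high. Not needed; stays where it is. Origin: centre of the underside, y along its length
- new_bearing: new loose ball bearing lying flat, 42 mm diameter, 12 mm high. Not needed; stays where it is. Origin: centre of the underside
- grease_tin: small round grease tin with a brass-coloured lid, 56 mm diameter, 32 mm high. Not needed; stays where it is. Origin: centre of the underside
There are look-alikes about, which are no part of the job. What is shaped like the driver but blue, orange or yellow is not meant.

How it is judged:
By the outcome, as a careful person would: the job done as asked, in the order asked, and still so for the second after the job is handed in, with the robot touching nothing.
It also fails if it takes over 125 s, if anything falls off the work surface, if the arm or the gripper's body presses on something with over 40 N, if the wrist force passes 120 N, or if a joint passes its speed limit or range.

## Working session

There is one attempt and no reset: what is moved stays moved. The work goes in short steps, Python scripts to look and compute and a tool call to move; the robot and the scene stay as the last step left them, time stands still between calls to the robot, and variables do not carry over. Pictures are saved under pics/ and viewed, at most 14 in all, crops included, and the job is handed in when it is done.

Besides the shell and the picture viewer there is one more tool, called after ">>>" by a JSON object that holds its "api" and its "payload", one argument or row to a line. play_rows: Moves the arm, as the interface text tells. Its arguments: {"type":"object","properties":{"rows":{"type":"array","items":{"type":"array","items":{"type":"array","items":{"type":"number"}}}},"squeeze":{"type":"number"}},"required":["rows"]}

```bash
mkdir -p pics; ls; cat > h.py <<'E'
import numpy as np, cv2
from plant import r
def cap(name,fn):
    ci=r.camera_info(name); im=r.capture(name); cv2.imwrite('pics/'+fn,cv2.cvtColor(np.asarray(im),cv2.COLOR_RGB2BGR)); np.savez('pics/'+fn+'.npz',pose=np.array(ci['pose']),f=192/np.tan(np.radians(ci['fovy']/2)),c=[ci['cx'],ci['cy']]); return ci
def load(fn):
    d=np.load('pics/'+fn+'.npz'); return d['pose'],float(d['f']),d['c']
def ray(fn,u,v):
    P,f,c=load(fn); d=P[:3,:3]@np.array([(u-c[0])/f,(v-c[1])/f,1]); return P[:3,3],d
def at(fn,u,v,z):
    o,d=ray(fn,u,v); return (o+d*(z-o[2])/d[2])[:2]
def proj(fn,p):
    P,f,c=load(fn); q=P[:3,:3].T@(np.array(p)-P[:3,3]); return c+f*q[:2]/q[2]
def tri(a,b):
    # a,b=(fn,u,v)
    (o1,d1),(o2,d2)=ray(*a),ray(*b); A=np.c_[d1,-d2]; s=np.linalg.lstsq(A,o2-o1,rcond=None)[0]
    p,q=o1+s[0]*d1,o2+s[1]*d2; return (p+q)/2,np.linalg.norm(p-q)
E
python3 - <<'E'
from h import *
for n in("scene","top","wrist"):
    c=cap(n,n+'0.png'); print(n,c['fovy'],c['cx'],c['cy'],np.round(c['pose'],3).tolist())
print(r.get_state())
for n in("scene","top"):
    im=cv2.imread(f'pics/{n}0.png'); cv2.imwrite(f'pics/{n}0b.png',cv2.resize(im,(800,600),interpolation=cv2.INTER_CUBIC))
E
```

```text
pics
scene 42.54450137145674 256.5116321572558 195.23381242858514 [[-0.717, 0.53, -0.453, 1.156], [0.697, 0.551, -0.459, 0.601], [0.007, -0.644, -0.765, 1.059], [0.0, 0.0, 0.0, 1.0]]
top 54.7448327571522 255.11130311136264 194.01310600089934 [[0.013, -0.981, 0.192, 0.333], [-1.0, -0.012, 0.007, 0.007], [-0.005, -0.192, -0.981, 0.982], [0.0, 0.0, 0.0, 1.0]]
wrist 60.103859923780156 258.00857272822714 184.37103850724438 [[-0.345, 0.895, 0.282, 0.156], [0.938, 0.329, 0.105, -0.662], [0.002, 0.301, -0.954, 0.384], [0.0, 0.0, 0.0, 1.0]]
{'time_s': 0.15, 'joints': array([-5.33364756e+01,  2.05830866e+01,  6.47554208e-01, -1.35449419e-02,
       -7.01353125e+01, -1.65063225e+01]), 'qd': array([ 0.03969179, -0.12461722,  0.13912337,  0.10237106, -0.13817735,
       -0.05459444]), 'joint_torque': array([-1.26814932e-03, -5.83274603e+01,  2.93291795e+01,  7.00120077e+00,
        8.76765407e-03, -1.37140855e-04]), 'tcp_pos': array([ 0.23245059, -0.63334168,  0.22584228]), 'eef_rot': array([ 1.79928456e+02, -7.92015696e-03, -1.59847404e+02]), 'contact_force': array([-0.72050347, -0.49026388, -0.25920844]), 'moment': array([ 0.06443487, -0.05063605,  0.04237628]), 'gripper_force': 0.0, 'gripper_width': 0.0879510377530106}
```

View pics/top0b.png

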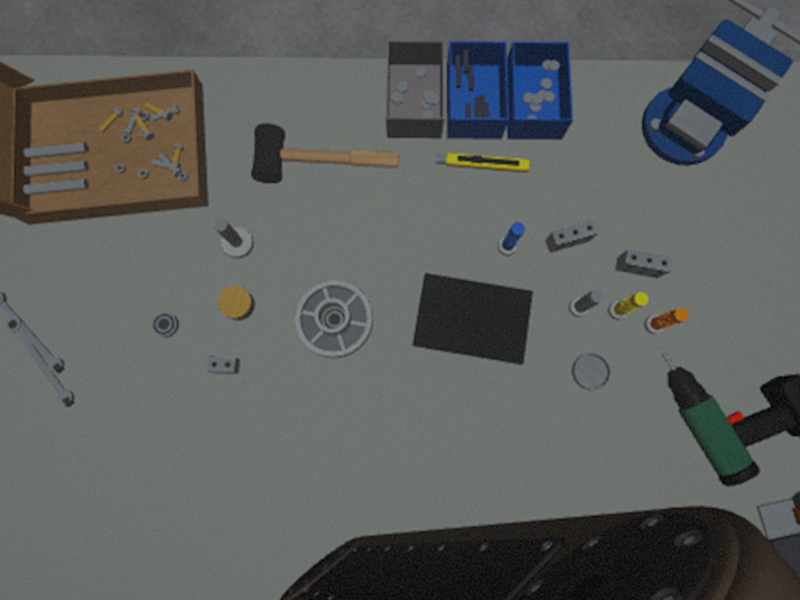

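View pics/scene0b.png

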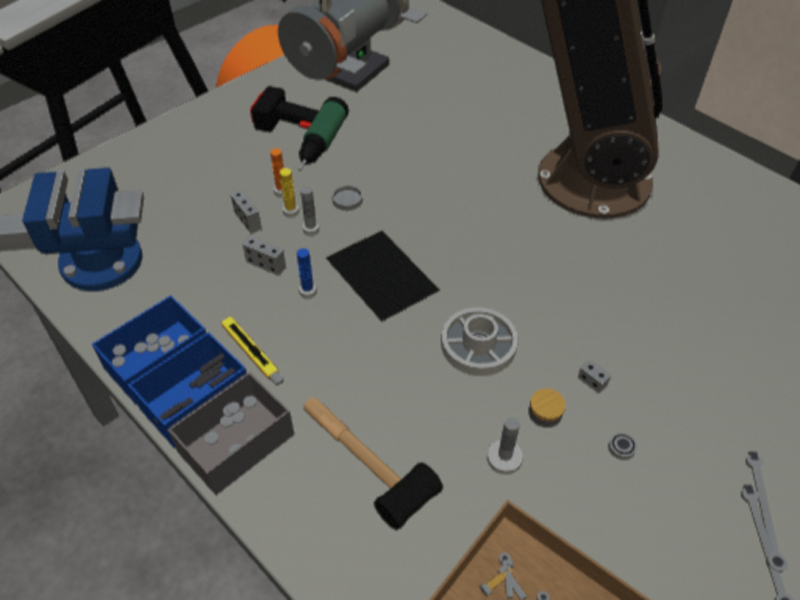

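The top view (800x600 scale) shows the mat with corners (425,274), (532,290), (524,363), (414,347). The dish is at (591,371), the tall blocks at (573,236) and (645,262), the grey narrow driver's foot at (580,308) and the pulley at (334,318). The scene view agrees. The left-hand group (wide driver, tin, small block, bearing) stays put.

```bash
python3 - <<'E'
from h import *
k=.64
T=lambda u,v:('top0.png',u*k,v*k); S=lambda u,v:('scene0.png',u*k,v*k)
pr={'mat1':(T(425,274),S(384,319)),'mat2':(T(532,290),S(328,259)),'mat3':(T(524,363),S(382,232)),'mat4':(T(414,347),S(438,289)),
'dish':(T(591,370),S(347,196)),'pulleyhub':(T(334,317),S(481,328)),'drvtop':(T(595,297),S(307,191)),'drvfoot':(T(583,307),S(310,228)),
'blkA top':(T(573,234),S(265,246)),'blkB top':(T(645,258),S(243,203)),'yellowtop':(T(640,299),S(286,173)),'bluetop':(T(516,229),S(303,254))}
for n,(a,b) in pr.items():
    p,e=tri(a,b); print(n,np.round(p*1000),'err',round(e*1000,1))
E
```

```text
mat1 [576. -30.   4.] err 1.9
mat2 [ 550. -214.   -1.] err 5.3
mat3 [ 424. -198.   -4.] err 3.9
mat4 [451. -14.  -3.] err 3.7
dish [ 413. -308.   11.] err 1.0
pulleyhub [492. 121.  42.] err 0.9
drvtop [ 520. -293.   99.] err 3.0
drvfoot [ 521. -301.    0.] err 4.4
blkA top [ 638. -278.   48.] err 1.7
blkB top [ 598. -397.   50.] err 4.2
yellowtop [ 517. -361.  100.] err 0.2
bluetop [ 629. -173.   99.] err 2.4
```

>>> {"api": "play_rows", "payload": {
  "rows": [
    [[0,-0.08,0.05,-0.1,0.1],[0,-0.16,0.11,-0.2,0.2],[0,-0.24,0.165,-0.228,0.326],[0,-0.32,0.22,-0.228,0.326],[0,-0.38,0.268,-0.228,0.326],[0,-0.383,0.268,-0.228,0.326],[0,-0.383,0.268,-0.228,0.326],[0,-0.383,0.268,-0.228,0.326]]
  ]
}}

```text
time_s: 0.82
tcp_pos: [0.3684, -0.4392, 0.3421]
eef_rot: [-180.0, 0.1, 172.4]
contact_force: [0.9, -0.0, 0.8]
gripper_width: 0.0878
gripper_force: 0.0
```

>>> {"api": "play_rows", "payload": {
  "rows": [
    [[0,-0.04,0.07,0,0],[0,-0.08,0.14,0,0],[0,-0.12,0.21,0,0],[0,-0.16,0.3,0,0],[0,-0.2,0.38,0,0],[0,-0.21,0.4,0,0],[0,-0.21,0.4,0,0],[0,-0.21,0.4,0,0]]
  ]
}}

```text
time_s: 1.48
tcp_pos: [0.498, -0.2573, 0.34]
eef_rot: [180.0, -0.1, 172.3]
contact_force: [0.3, -0.4, 0.4]
gripper_width: 0.0878
gripper_force: 0.0
```

```bash
python3 - <<'E'
from h import *
cap('wrist','w1.png'); s=r.get_state(); print(s['tcp_pos'],s['eef_rot'],s['joints'])
im=cv2.imread('pics/w1.png'); cv2.imwrite('pics/w1b.png',cv2.resize(im,(800,600),interpolation=cv2.INTER_CUBIC))
E
```

```text
[ 0.49747073 -0.25806042  0.34013559] [-1.79996841e+02 -5.19360682e-02  1.72193516e+02] [-7.40224307e+00  6.67688134e+00 -3.02825621e+00  2.83261205e-03
 -8.03468195e+01 -9.04047156e+01]
```

View pics/w1b.png

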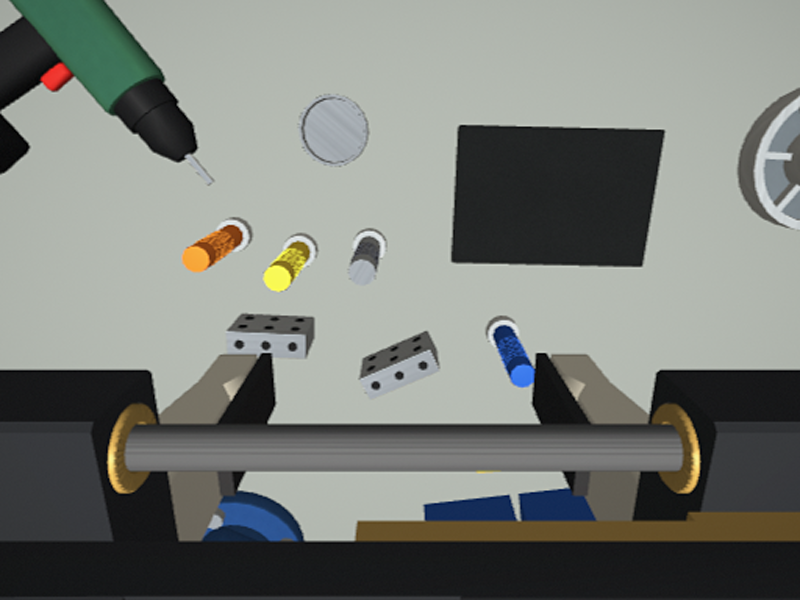

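The wrist view (800x600 scale) shows the dish at (335,130), the grey narrow driver's foot at (368,245) and its top at (362,272). The block tops are at (265,345) and (400,375). The mat is aligned with the tool, with corners (459,125), (664,130), (642,266), (452,262). Next I take a second wrist place.

>>> {"api": "play_rows", "payload": {
  "rows": [
    [[0,0.04,0.07,0,0],[0,0.08,0.14,0,0],[0,0.1,0.18,0,0],[0,0.1,0.2,0,0],[0,0.1,0.2,0,0],[0,0.1,0.2,0,0],[0,0.1,0.2,0,0],[0,0.1,0.2,0,0]]
  ]
}}

```text
time_s: 2.2
tcp_pos: [0.4618, -0.1533, 0.3402]
eef_rot: [-180.0, -0.0, 172.1]
contact_force: [-0.0, -1.0, 0.2]
gripper_width: 0.0875
gripper_force: 0.0
```

```bash
python3 - <<'E'
from h import *
cap('wrist','w2.png'); s=r.get_state(); print(s['tcp_pos'],s['eef_rot'])
im=cv2.imread('pics/w2.png'); cv2.imwrite('pics/w2b.png',cv2.resize(im,(800,600),interpolation=cv2.INTER_CUBIC))
E
```

```text
[ 0.46176983 -0.15316115  0.34020106] [-1.79985937e+02 -4.60027750e-02  1.72053331e+02]
```

View pics/w2b.png

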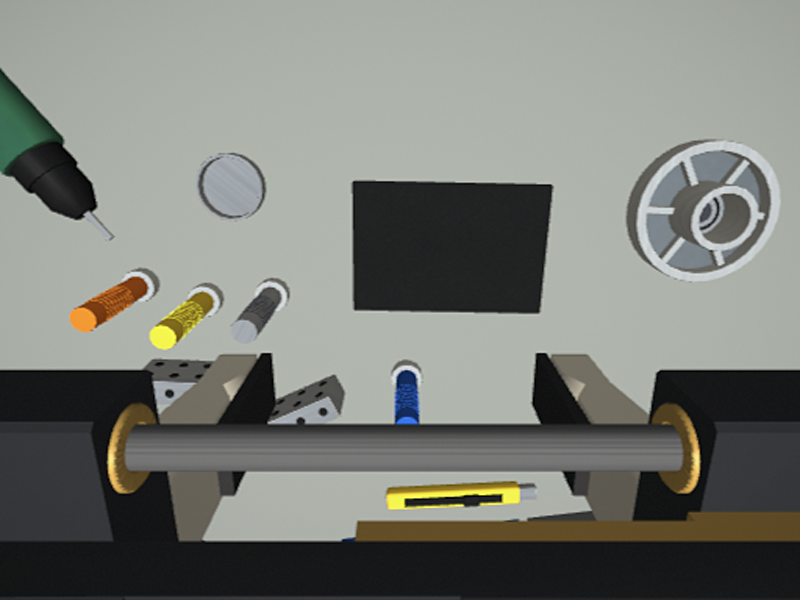

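In the second view the mat corners are at (353,181), (552,185), (541,312), (354,309). The dish is at (231,187), the driver's top at (245,330), and the pulley hub top at (724,217) with its rim centred near (705,210).

```bash
cat >> h.py <<'E'
def quad(fn,seed):
    g=cv2.cvtColor(cv2.imread('pics/'+fn),cv2.COLOR_BGR2GRAY)
    m=(g<85).astype(np.uint8); n,l=cv2.connectedComponents(m); k=(l==l[int(seed[1]),int(seed[0])]).astype(np.uint8)
    c=max(cv2.findContours(k,0,cv2.CHAIN_APPROX_NONE)[0],key=cv2.contourArea)[:,0].astype(float)
    q=cv2.approxPolyDP(c.astype(np.int32)[:,None],12,True)[:,0].astype(float)
    L=[]
    for i in range(len(q)):   # line fit on each side
        a,b=q[i],q[(i+1)%len(q)]; d=(b-a)/np.linalg.norm(b-a); t=(c-a)@d; e=np.abs((c-a)@[-d[1],d[0]])
        s=c[(t>6)&(t<np.linalg.norm(b-a)-6)&(e<4)]; vx,vy,x,y=cv2.fitLine(s.astype(np.float32),2,0,.01,.01).ravel(); L.append(np.cross([x,y,1],[x+vx,y+vy,1]))
    P=[np.cross(L[i-1],L[i]) for i in range(len(q))]; return np.array([p[:2]/p[2] for p in P])
E
python3 - <<'E'
from h import *
k=.64
for fn,s in(('w1.png',(560*k,200*k)),('w2.png',(450*k,250*k))):
    q=quad(fn,s); w=np.array([at(fn,u,v,.004) for u,v in q]); c=w.mean(0); print(fn,np.round(w*1000,1).tolist(),'c',c.round(4))
    for i in range(4):
        d=w[(i+1)%4]-w[i]; print(round(np.linalg.norm(d)*1000,1),round(np.degrees(np.arctan2(d[1],d[0])),2))
W=lambda f,u,v:(f,u*k,v*k)
pr={'m1':(W('w1.png',459,125),W('w2.png',353,181)),'m3':(W('w1.png',642,266),W('w2.png',541,312)),'dishrim':(W('w1.png',335,129),W('w2.png',231,185)),'drvtop':(W('w1.png',362,272),W('w2.png',245,330)),'blk corner':(W('w1.png',430,332),W('w2.png',336,376)),'foot':(W('w1.png',369,243),W('w2.png',272,292))}
for n,(a,b) in pr.items():
    p,e=tri(a,b); print(n,np.round(p*1000,1),'err',round(e*1000,1))
for z in(.0,.05):
  for uv in((361,375),(370,398),(438,367),(430,332)): print('A',z,at('w1.png',uv[0]*k,uv[1]*k,z).round(4))
  for uv in((226,352),(306,358),(314,318),(233,314),(228,332),(310,336)): print('B',z,at('w1.png',uv[0]*k,uv[1]*k,z).round(4))
E
```

```text
w1.png [[424.5, -196.2], [550.2, -216.1], [579.1, -32.0], [453.7, -12.1]] c [ 0.5019 -0.1141]
127.3 -8.97
186.4 81.09
126.9 170.98
186.5 -99.01
w2.png [[424.5, -195.3], [550.2, -216.4], [578.8, -31.5], [453.8, -11.6]] c [ 0.5018 -0.1137]
127.5 -9.54
187.1 81.2
126.6 170.95
186.0 -99.07
m1 [ 424.7 -195.7    2.8] err 0.5
m3 [584.  -26.   -6.5] err 0.2
dishrim [ 412.6 -307.4   10.4] err 0.6
drvtop [ 524.  -293.6   99.5] err 0.3
blk corner [ 620.3 -245.9    8.2] err 0.2
foot [ 521.3 -293.5    5.3] err 0.1
A 0.0 [ 0.6629 -0.3244]
A 0.0 [ 0.6913 -0.3191]
A 0.0 [ 0.6645 -0.2422]
A 0.0 [ 0.6238 -0.2459]
B 0.0 [ 0.6177 -0.4603]
B 0.0 [ 0.6356 -0.3786]
B 0.0 [ 0.5926 -0.3619]
B 0.0 [ 0.5772 -0.4432]
B 0.0 [ 0.5959 -0.4529]
B 0.0 [ 0.6116 -0.3697]
A 0.05 [ 0.6383 -0.3165]
A 0.05 [ 0.6638 -0.3117]
A 0.05 [ 0.6397 -0.2426]
A 0.05 [ 0.6031 -0.2459]
B 0.05 [ 0.5976 -0.4388]
B 0.05 [ 0.6138 -0.3653]
B 0.05 [ 0.575  -0.3503]
B 0.05 [ 0.5612 -0.4234]
B 0.05 [ 0.578  -0.4322]
B 0.05 [ 0.5922 -0.3573]
```

```bash
python3 - <<'E'
from h import *
im=cv2.imread('pics/w1.png')[130:262,110:286]; cv2.imwrite('pics/c1.png',cv2.resize(im,None,fx=4.5,fy=4.5,interpolation=cv2.INTER_CUBIC))
k=.64
for n,a,b in(('yellow',(278,278),(163,337)),('orange',(197,259),(84,319)),('drv',(362,272),(245,330))):
    print(n,tri(('w1.png',a[0]*k,a[1]*k),('w2.png',b[0]*k,b[1]*k)))
E
```

```text
yellow (array([ 0.51861173, -0.35931293,  0.10546199]), np.float64(5.43054469847991e-07))
orange (array([ 0.49525193, -0.41961726,  0.10359687]), np.float64(0.00032009284126680476))
drv (array([ 0.52403262, -0.2936327 ,  0.09954466]), np.float64(0.0002914077087809457))
```

View pics/c1.png

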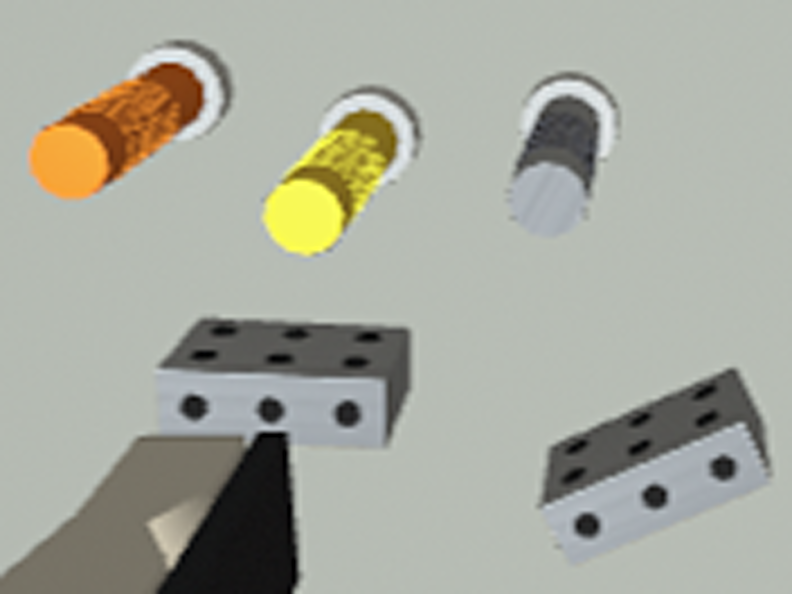

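The crop shows the block B top face at (158,368)-(388,378)-(387,447) with its centre hole at (271,410). Block A's top is (541,507), (742,424), (770,475), (572,563) with its centre hole at (655,496).

```bash
python3 - <<'E'
from h import *
f=lambda u,v,z=.05:at('w1.png',110+(u+.5)/4.5-.5,130+(v+.5)/4.5-.5,z)
D={}
for n,q,h in(('A',[(541,507),(742,424),(770,475),(572,563)],(655,496)),('B',[(158,368),(388,378),(387,447),(158,436)],(271,410))):
    w=np.array([f(*p) for p in q]); d=w[1]-w[0]+w[2]-w[3]; e=w[3]-w[0]+w[2]-w[1]; c=w.mean(0)
    a=np.degrees(np.arctan2(d[1],d[0])); print(n,w.mean(0).round(4),'hole',f(*h).round(4),'len',np.linalg.norm(d)/2,np.linalg.norm(e)/2,'ang',a, np.degrees(np.arctan2(e[1],e[0])))
    X=d/np.linalg.norm(d);Y=np.array([X[1],-X[0]])
    for m,p in(('yellow',(.5186,-.3593)),('orange',(.4953,-.4196)),('drv',(.524,-.2936)),('blue',(.629,-.173)),('blkA',(.633,-.279)),('blkB',(.595,-.398))):
        v=np.array(p)-c; print('  ',m,'along len',round(v@X,3),'across',round(v@Y,3))
E
```

```text
A [ 0.6417 -0.2805] hole [ 0.6428 -0.2808] len 0.07327964144764292 0.0219059615082772 ang 107.67470861618396 18.661512010271757
   yellow along len -0.038 across -0.141
   orange along len -0.088 across -0.182
   drv along len 0.023 across -0.116
   blue along len 0.106 across 0.021
   blkA along len 0.004 across -0.008
   blkB along len -0.098 across -0.08
B [ 0.5946 -0.3997] hole [ 0.5954 -0.4005] len 0.07450321701248122 0.024281075458690484 ang 79.482401415789 -12.576938328664331
   yellow along len 0.026 across -0.082
   orange along len -0.038 across -0.094
   drv along len 0.091 across -0.089
   blue along len 0.229 across -0.008
   blkA along len 0.126 across 0.016
   blkB along len 0.002 across 0.0
```

```bash
cat >> h.py <<'E'
def plan(wps,start=None):
    """wps: (x,y,z,yaw); prints shares for each leg, from measured pose"""
    s=r.get_state(); p=np.array(s['tcp_pos']); yaw=s['eef_rot'][2]
    if start is not None: p,yaw=np.array(start[:3]),start[3]
    for w in wps:
        a=np.radians(yaw); X=np.array([np.cos(a),np.sin(a),0]);Y=np.array([np.sin(a),-np.cos(a),0]);Z=np.array([0,0,-1.])
        d=np.array(w[:3])-p; t=-((w[3]-yaw+180)%360-180)
        sh=np.round([d@X/.5,d@Y/.5,d@Z/.5,np.radians(t)/1.5],3)
        n=max(np.linalg.norm(d)/.0417,abs(t)/7.16); print('->',np.round(w,4).tolist(),'shares',sh.tolist(),'rows',round(n,1))
        p=p+.5*(sh[0]*X+sh[1]*Y+sh[2]*Z); yaw=yaw-np.degrees(sh[3]*1.5)
    return p,yaw
E
python3 - <<'E'
from h import *
k=.64
for z in(.013,.015):print(at('w1.png',335*k,129*k,z),at('w2.png',231*k,185.5*k,z))
plan([(.4125,-.3075,.2,150),(.4125,-.3075,.03,150),(.4125,-.3075,.003,150)])
E
```

```text
[ 0.41294249 -0.307002  ] [ 0.41261272 -0.30676952]
[ 0.41296236 -0.30675055] [ 0.41248473 -0.30608884]
-> [0.4125, -0.3075, 0.2, 150.0] shares [0.055, -0.319, 0.28, 0.257] rows 5.1
-> [0.4125, -0.3075, 0.03, 150.0] shares [-0.0, -0.0, 0.34, -0.0] rows 4.1
-> [0.4125, -0.3075, 0.003, 150.0] shares [-0.0, -0.0, 0.054, -0.0] rows 0.7
```

>>> {"api": "play_rows", "payload": {
  "rows": [
    [[0,0.01,-0.06,0.05,0.05],[0,0.02,-0.12,0.1,0.1],[0,0.03,-0.18,0.15,0.16],[0,0.04,-0.24,0.2,0.2],[0,0.05,-0.29,0.25,0.25],[0,0.055,-0.318,0.28,0.257],[0,0.055,-0.318,0.28,0.257],[0,0.055,-0.318,0.28,0.257]]
  ]
}}

```text
time_s: 2.92
tcp_pos: [0.4117, -0.3071, 0.1994]
eef_rot: [-179.9, -0.2, 149.9]
contact_force: [0.5, 0.1, 0.4]
gripper_width: 0.0878
gripper_force: 0.0
```

>>> {"api": "play_rows", "payload": {
  "rows": [
    [[0,0,0,0.07,0],[0,0,0,0.14,0],[0,0,0,0.21,0],[0,0,0,0.26,0],[0,0,0,0.29,0],[0,0,0,0.3,0],[0,0,0,0.3,0],[0,0,0,0.3,0]]
  ]
}}

```text
time_s: 3.58
tcp_pos: [0.414, -0.3061, 0.0518]
eef_rot: [180.0, 0.1, 150.1]
contact_force: [0.5, 0.7, 1.0]
gripper_width: 0.0876
gripper_force: 0.0
```

```bash
python3 - <<'E'
from h import *
cap('wrist','w3.png'); plan([(.4125,-.307,.003,150)])
im=cv2.imread('pics/w3.png'); cv2.imwrite('pics/w3b.png',cv2.resize(im,(800,600),interpolation=cv2.INTER_CUBIC))
E
```

```text
-> [0.4125, -0.307, 0.003, 150.0] shares [0.002, -0.003, 0.098, 0.001] rows 1.2
```

View pics/w3b.png

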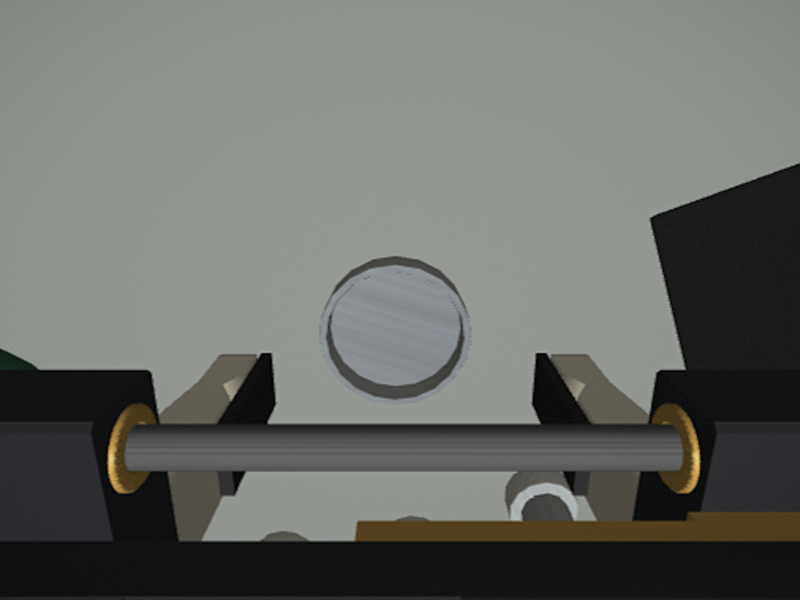

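The dish rim centre is at (395,334), between the open fingers, with nothing else near them.

```bash
python3 - <<'E'
from h import *
print(at('w3.png',395.5*.64,334*.64,.015), at('w3.png',321*.64,334*.64,.015),at('w3.png',470*.64,334*.64,.015)); 
for i in range(3):
  s=r.get_state(); print(s['tcp_pos'],s['eef_rot'][2])
P,f,c=load('w3.png'); p=proj('w3.png',[.4125,-.307,.015]); print(p/.64)
plan([(*at('w3.png',395.5*.64,334*.64,.015),.003,150)])
E
```

```text
[ 0.41249477 -0.30806154] [ 0.39749383 -0.33424098] [ 0.42749338 -0.28188617]
[ 0.41413786 -0.30618902  0.05212806] 150.1014464744587
[ 0.41413786 -0.30618902  0.05212806] 150.1014464744587
[ 0.41413786 -0.30618902  0.05212806] 150.1014464744587
[397.77645971 332.80233096]
-> [0.4125, -0.3081, 0.003, 150.0] shares [0.001, -0.005, 0.098, 0.001] rows 1.2
```

>>> {"api": "play_rows", "payload": {
  "rows": [
    [[0,0.001,-0.004,0.05,0],[0,0.001,-0.004,0.08,0],[0,0.001,-0.004,0.093,0],[0,0.001,-0.004,0.093,0],[1,0.001,-0.004,0.093,0],[1,0.001,-0.004,0.093,0],[1,0.001,-0.004,0.093,0],[1,0.001,-0.004,0.093,0]]
  ],
  "squeeze": 20
}}

```text
time_s: 4.3
tcp_pos: [0.4119, -0.3076, 0.005]
eef_rot: [180.0, 0.1, 150.1]
contact_force: [-0.8, 0.5, -0.0]
gripper_width: 0.0666
gripper_force: 0.0
```

>>> {"api": "play_rows", "payload": {
  "rows": [
    [[1,0,0,0,0],[1,0,0,0,0],[1,0,0,0,0],[1,0,0,0,0],[1,0,0,0,0],[1,0,0,0,0],[1,0,0,0,0],[1,0,0,0,0]]
  ]
}}

```text
time_s: 4.97
tcp_pos: [0.4117, -0.3076, 0.0047]
eef_rot: [180.0, 0.1, 150.1]
contact_force: [-0.7, 1.0, 5.5]
gripper_width: 0.0606
gripper_force: 20.0
```

>>> {"api": "play_rows", "payload": {
  "rows": [
    [[1,0,0,-0.05,0],[1,0,0,-0.12,0],[1,0.005,0.06,-0.14,0],[1,0.012,0.13,-0.14,0],[1,0.02,0.2,-0.14,0],[1,0.025,0.27,-0.14,0],[1,0.03,0.3,-0.14,0],[1,0.03,0.3,-0.14,0]]
  ]
}}

```text
time_s: 5.63
tcp_pos: [0.4745, -0.1675, 0.0743]
eef_rot: [180.0, 0.0, 150.2]
contact_force: [0.2, -0.3, -1.0]
gripper_width: 0.0605
gripper_force: 20.0
```

>>> {"api": "play_rows", "payload": {
  "rows": [
    [[1,0.009,0.06,0,0],[1,0.009,0.11,0.02,0],[1,0.009,0.126,0.06,0],[1,0.009,0.126,0.09,0],[1,0.009,0.126,0.1,0],[1,0.009,0.126,0.1,0],[1,0.009,0.126,0.1,0],[1,0.009,0.126,0.1,0]]
  ]
}}

```text
time_s: 6.3
tcp_pos: [0.5011, -0.1136, 0.0248]
eef_rot: [180.0, 0.1, 150.0]
contact_force: [0.4, -0.3, 0.2]
gripper_width: 0.0602
gripper_force: 20.0
```

```bash
python3 - <<'E'
from h import *
s=r.get_state(); print(s['tcp_pos'],s['eef_rot'],s['gripper_width'],s['contact_force']); plan([(.5019,-.1139,.008,150)])
E
```

```text
[ 0.50107267 -0.11362724  0.02484668] [1.79972776e+02 5.01056748e-02 1.50023637e+02] 0.0602339500155663 [ 0.42724778 -0.31184865  0.15999521]
-> [0.5019, -0.1139, 0.008, 150.0] shares [-0.002, 0.0, 0.034, 0.0] rows 0.4
```

>>> {"api": "play_rows", "payload": {
  "rows": [
    [[1,-0.002,0,0.012,0],[1,-0.002,0,0.02,0],[1,-0.002,0,0.025,0],[1,-0.002,0,0.028,0],[1,-0.002,0,0.03,0],[1,-0.002,0,0.031,0],[1,-0.002,0,0.032,0],[1,-0.002,0,0.032,0]]
  ]
}}

```text
time_s: 6.97
tcp_pos: [0.5014, -0.1137, 0.0087]
eef_rot: [-180.0, -0.0, 150.1]
contact_force: [-3.7, -0.2, 8.4]
gripper_width: 0.0602
gripper_force: 20.0
```

>>> {"api": "play_rows", "payload": {
  "rows": [
    [[0.6,0,0,0,0],[0.2,0,0,0,0],[0,0,0,0,0],[0,0,0,0,0],[0,0,0,0,0],[0,0,0,0,0],[0,0,0,0,0],[0,0,0,0,0]]
  ]
}}

```text
time_s: 7.63
tcp_pos: [0.5015, -0.1136, 0.008]
eef_rot: [-180.0, -0.0, 150.1]
contact_force: [0.4, -0.1, -0.1]
gripper_width: 0.0877
gripper_force: 0.0
```

```bash
python3 - <<'E'
from h import *
s=r.get_state(); print(s['tcp_pos'],s['eef_rot'],s['gripper_width'],s['contact_force'])
E
```

```text
[ 0.50154946 -0.11363914  0.00799811] [-1.79995188e+02 -5.71879175e-03  1.50052251e+02] 0.08765418876407655 [ 0.44885174 -0.08311982 -0.10879942]
```

```bash
python3 - <<'E'
from h import *
plan([(.5015,-.1136,.15,150),(.6425,-.2805,.13,108)])
E
```

```text
-> [0.5015, -0.1136, 0.15, 150.0] shares [0.0, 0.0, -0.284, 0.001] rows 3.4
-> [0.6425, -0.2805, 0.13, 108.0] shares [-0.411, -0.148, 0.04, 0.488] rows 5.9
```

>>> {"api": "play_rows", "payload": {
  "rows": [
    [[0,0,0,-0.07,0],[0,0,0,-0.14,0],[0,0,0,-0.21,0],[0,-0.03,-0.01,-0.284,0.05],[0,-0.1,-0.03,-0.284,0.12],[0,-0.18,-0.06,-0.284,0.2],[0,-0.24,-0.08,-0.284,0.28],[0,-0.3,-0.1,-0.284,0.35]]
  ]
}}

```text
time_s: 8.3
tcp_pos: [0.6076, -0.2333, 0.1503]
eef_rot: [180.0, 0.0, 119.6]
contact_force: [1.3, 0.2, -0.6]
gripper_width: 0.0874
gripper_force: 0.0
```

```bash
python3 - <<'E'
from h import *
plan([(.6425,-.2805,.13,108)])
E
```

```text
-> [0.6425, -0.2805, 0.13, 108.0] shares [-0.116, 0.014, 0.041, 0.135] rows 1.6
```

>>> {"api": "play_rows", "payload": {
  "rows": [
    [[0,-0.06,0.007,0.02,0.07],[0,-0.116,0.014,0.04,0.135],[0,-0.116,0.014,0.04,0.135],[0,-0.116,0.014,0.04,0.135],[0,-0.116,0.014,0.04,0.135],[0,-0.116,0.014,0.04,0.135],[0,-0.116,0.014,0.04,0.135],[0,-0.116,0.014,0.04,0.135]]
  ]
}}

```text
time_s: 8.97
tcp_pos: [0.6417, -0.2779, 0.1311]
eef_rot: [179.9, 0.0, 108.4]
contact_force: [-0.2, -0.3, -0.6]
gripper_width: 0.0877
gripper_force: 0.0
```

```bash
python3 - <<'E'
from h import *
cap('wrist','w4.png'); s=r.get_state(); print(s['tcp_pos'],s['eef_rot'])
im=cv2.imread('pics/w4.png'); cv2.imwrite('pics/w4b.png',cv2.resize(im,(800,600),interpolation=cv2.INTER_CUBIC))
E
```

```text
[ 0.64172881 -0.27795023  0.13103788] [1.79934398e+02 3.11788805e-02 1.08433581e+02]
```

View pics/w4b.png

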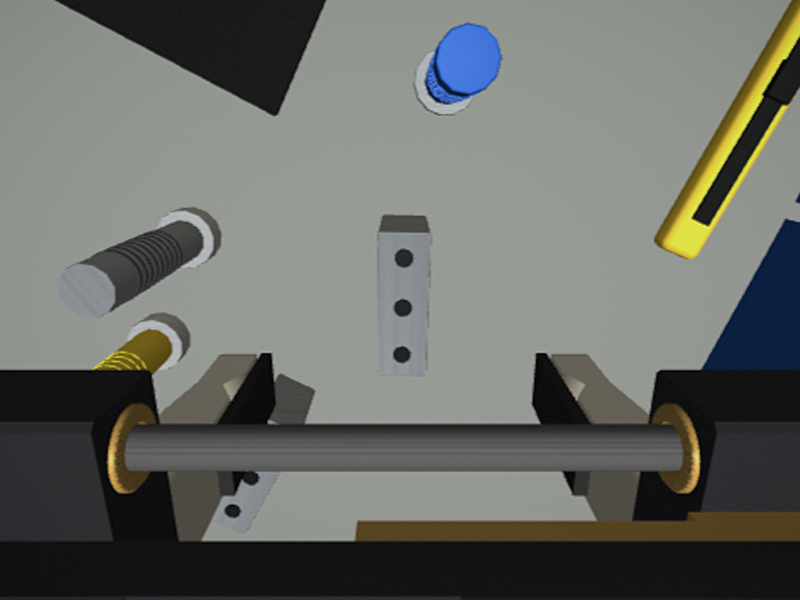

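Block A lies square between the fingers, with its holes at (404,258), (402.5,307.5) and (401.5,354). The grey driver stands to the left with its foot at (190,237) and its top at (87,290).

```bash
python3 - <<'E'
from h import *
k=.64
W=lambda u,v,z:at('w4.png',u*k,v*k,z)
a,b,c=[W(*p,.05) for p in((404,258),(402.5,307.5),(401.5,354))]
d=a-c; ang=np.degrees(np.arctan2(d[1],d[0])); print(a,b,c,ang, 'w',np.linalg.norm(W(378,300,.05)-W(428.5,300,.05)))
t=W(87,290,.105); print('drv',t, tri(('w1.png',362*k,272*k),('w4.png',87*k,290*k)), W(190,239,.014))
X=np.array([np.cos(np.radians(108.2)),np.sin(np.radians(108.2))]);Y=np.array([X[1],-X[0]]);print('drv rel',(t-b)@X,(t-b)@Y)
plan([(*(b+.005*Y),.03,ang),(*(b+.005*Y),.1,ang)])
E
```

```text
[ 0.6362096  -0.25723557] [ 0.64344156 -0.28111427] [ 0.65084595 -0.30485189] 107.08642563117272 w 0.02458611918660129
drv [ 0.52361851 -0.29310552] (array([ 0.52308704, -0.29328589,  0.10412165]), np.float64(0.0005395242238450307)) [ 0.52627024 -0.2925317 ]
drv rel 0.026033568760540804 -0.11757382650228035
-> [0.6482, -0.2796, 0.03, 107.0864] shares [-0.007, 0.011, 0.202, 0.016] rows 2.4
-> [0.6482, -0.2796, 0.1, 107.0864] shares [-0.0, 0.0, -0.14, -0.0] rows 1.7
```

>>> {"api": "play_rows", "payload": {
  "rows": [
    [[0,-0.007,0.011,0.06,0.016],[0,-0.007,0.011,0.12,0.016],[0,-0.007,0.011,0.18,0.016],[0,-0.007,0.011,0.21,0.016],[0,-0.007,0.011,0.21,0.016],[0.5,-0.007,0.011,0.21,0.016],[1,-0.007,0.011,0.21,0.016],[1,-0.007,0.011,0.21,0.016]]
  ],
  "squeeze": 50
}}

```text
time_s: 9.68
tcp_pos: [0.6493, -0.2804, 0.0273]
eef_rot: [179.8, 0.1, 107.0]
contact_force: [0.0, 0.1, 0.2]
gripper_width: 0.0733
gripper_force: 0.0
```

>>> {"api": "play_rows", "payload": {
  "rows": [
    [[1,0,0,0,0],[1,0,0,0,0],[1,0,0,0,0],[1,0,0,0,0],[1,0,0,0,0],[1,0,0,0,0],[1,0,0,0,0],[1,0,0,0,0]]
  ]
}}

```text
time_s: 10.35
tcp_pos: [0.6449, -0.2811, 0.0253]
eef_rot: [-179.7, -0.1, 107.0]
contact_force: [-9.0, -2.1, 8.3]
gripper_width: 0.0246
gripper_force: 49.8
```

>>> {"api": "play_rows", "payload": {
  "rows": [
    [[1,0,0,0,0],[1,0,0,0,0],[1,0,0,0,0],[1,0,0,0,0],[1,0,0,0,0],[1,0,0,0,0],[1,0,0,0,0],[1,0,0,0,0]]
  ]
}}

```text
time_s: 11.02
tcp_pos: [0.645, -0.281, 0.0253]
eef_rot: [-179.7, -0.1, 107.0]
contact_force: [-9.5, -2.8, 8.4]
gripper_width: 0.0249
gripper_force: 49.8
```

```bash
python3 - <<'E'
from h import *
s=r.get_state(); print(s['tcp_pos'],s['eef_rot'],s['gripper_width'],s['gripper_force'],s['contact_force'])
p=s['tcp_pos'];y=s['eef_rot'][2]
plan([(*p[:2],.17,y),(.5105,-.0596,.15,171),(.5105,-.0596,p[2]+.004,171)])
E
```

```text
[ 0.64495142 -0.28104533  0.02532664] [-1.79712967e+02 -7.47450238e-02  1.06960828e+02] 0.024945512777589426 49.752110838890076 [-9.48517189 -2.81002531  8.37272048]
-> [0.645, -0.281, 0.17, 106.9608] shares [0.0, 0.0, -0.289, -0.0] rows 3.5
-> [0.5105, -0.0596, 0.15, 171.0] shares [0.502, -0.128, 0.04, -0.745] rows 8.9
-> [0.5105, -0.0596, 0.0293, 171.0] shares [0.0, 0.0, 0.241, -0.0] rows 2.9
```

>>> {"api": "play_rows", "payload": {
  "rows": [
    [[1,0,0,-0.05,0],[1,0,0,-0.12,0],[1,0,0,-0.19,0],[1,0,0,-0.25,0],[1,0.06,-0.02,-0.25,0],[1,0.13,-0.04,-0.25,0],[1,0.2,-0.06,-0.25,0],[1,0.25,-0.068,-0.25,0]]
  ]
}}

```text
time_s: 11.68
tcp_pos: [0.5751, -0.1686, 0.1483]
eef_rot: [-179.8, -0.2, 106.9]
contact_force: [0.7, 0.5, -6.8]
gripper_width: 0.0249
gripper_force: 49.7
```

>>> {"api": "play_rows", "payload": {
  "rows": [
    [[1,0.06,-0.02,0,-0.08],[1,0.12,-0.04,0,-0.16],[1,0.18,-0.055,0,-0.24],[1,0.23,-0.067,0,-0.32],[1,0.251,-0.067,0,-0.4],[1,0.251,-0.067,0,-0.48],[1,0.251,-0.067,0,-0.54],[1,0.251,-0.067,0,-0.6]]
  ]
}}

```text
time_s: 12.35
tcp_pos: [0.5089, -0.0598, 0.149]
eef_rot: [-180.0, -0.1, 158.8]
contact_force: [-0.5, -0.2, -6.6]
gripper_width: 0.0247
gripper_force: 49.7
```

```bash
python3 - <<'E'
from h import *
s=r.get_state(); print(s['tcp_pos'],s['eef_rot'],s['gripper_width'],s['contact_force'])
plan([(.5105,-.0596,.06,171),(.5105,-.0596,.03,171)])
E
```

```text
[ 0.50885936 -0.05981241  0.14902975] [-1.79973564e+02 -1.27533414e-01  1.58848955e+02] 0.02469515305808194 [-0.50411975 -0.18810711 -6.58612175]
-> [0.5105, -0.0596, 0.06, 171.0] shares [-0.003, 0.002, 0.178, -0.141] rows 2.1
-> [0.5105, -0.0596, 0.03, 171.0] shares [0.0, -0.0, 0.06, -0.0] rows 0.7
```

>>> {"api": "play_rows", "payload": {
  "rows": [
    [[1,-0.002,0.001,0.04,-0.07],[1,-0.003,0.002,0.1,-0.141],[1,-0.003,0.002,0.16,-0.141],[1,-0.003,0.002,0.2,-0.141],[1,-0.003,0.002,0.21,-0.141],[1,-0.003,0.002,0.21,-0.141],[1,-0.003,0.002,0.21,-0.141],[1,-0.003,0.002,0.21,-0.141]]
  ]
}}

```text
time_s: 13.02
tcp_pos: [0.513, -0.0598, 0.0464]
eef_rot: [180.0, 0.1, 170.7]
contact_force: [0.9, 0.6, -7.0]
gripper_width: 0.0249
gripper_force: 49.7
```

```bash
python3 - <<'E'
from h import *
s=r.get_state(); print(s['tcp_pos'],s['eef_rot'],s['gripper_width'],s['contact_force'])
plan([(.5105,-.0596,.0295,171)])
E
```

```text
[ 0.51301843 -0.05977993  0.04635028] [1.79964259e+02 1.14935030e-01 1.70693650e+02] 0.024857056062477723 [ 0.90716546  0.57421787 -6.96973402]
-> [0.5105, -0.0596, 0.0295, 171.0] shares [0.005, -0.0, 0.034, -0.004] rows 0.4
```

>>> {"api": "play_rows", "payload": {
  "rows": [
    [[1,0.002,0,0.01,-0.003],[1,0.002,0,0.018,-0.003],[1,0.002,0,0.024,-0.003],[1,0.002,0,0.028,-0.003],[1,0.002,0,0.031,-0.003],[1,0.002,0,0.034,-0.003],[1,0.002,0,0.036,-0.003],[1,0.002,0,0.036,-0.003]]
  ]
}}

```text
time_s: 13.68
tcp_pos: [0.511, -0.0601, 0.0289]
eef_rot: [-180.0, 0.0, 171.0]
contact_force: [-7.3, -0.7, 15.6]
gripper_width: 0.0247
gripper_force: 49.9
```

>>> {"api": "play_rows", "payload": {
  "rows": [
    [[1,0,0,-0.003,0],[0.6,0,0,-0.003,0],[0.5,0,0,-0.003,0],[0.4,0,0,-0.003,0],[0.3,0,0,-0.003,0],[0.2,0,0,-0.003,0],[0.2,0,0,-0.003,0],[0.2,0,0,-0.003,0]]
  ]
}}

```text
time_s: 14.35
tcp_pos: [0.511, -0.0598, 0.0285]
eef_rot: [-180.0, -0.0, 170.9]
contact_force: [0.3, 0.4, -0.1]
gripper_width: 0.0658
gripper_force: 0.0
```

>>> {"api": "play_rows", "payload": {
  "rows": [
    [[0,0,0,-0.05,0],[0,0,0,-0.12,0],[0,0,0,-0.2,0],[0,0,0,-0.24,0],[0,0,0,-0.24,0],[0,0,0,-0.24,0],[0,0,0,-0.24,0],[0,0,0,-0.24,0]]
  ]
}}

```text
time_s: 15.02
tcp_pos: [0.5101, -0.0599, 0.1474]
eef_rot: [-180.0, -0.1, 170.9]
contact_force: [0.5, -0.4, -0.7]
gripper_width: 0.0878
gripper_force: 0.0
```

```bash
python3 - <<'E'
from h import *
s=r.get_state(); print(s['tcp_pos'],s['eef_rot'],s['gripper_width'],s['contact_force'])
plan([(.545,-.24,.15,169.5),(.5946,-.3997,.14,169.5)])
cap('wrist','w5.png')
E
```

```text
[ 0.51010186 -0.05992699  0.14741066] [-1.79966859e+02 -1.15583609e-01  1.70922102e+02] 0.08781740462868724 [ 0.48856762 -0.42921909 -0.69247105]
-> [0.545, -0.24, 0.15, 169.5] shares [-0.126, -0.345, -0.005, 0.017] rows 4.4
-> [0.5946, -0.3997, 0.14, 169.5] shares [-0.156, -0.295, 0.02, -0.0] rows 4.0
```

>>> {"api": "play_rows", "payload": {
  "rows": [
    [[0,-0.03,-0.08,-0.01,0.017],[0,-0.06,-0.16,-0.02,0.017],[0,-0.09,-0.24,-0.02,0.017],[0,-0.12,-0.32,-0.02,0.017],[0,-0.126,-0.345,-0.02,0.017],[0,-0.126,-0.345,-0.02,0.017],[0,-0.126,-0.345,-0.02,0.017],[0,-0.126,-0.345,-0.02,0.017]]
  ]
}}

```text
time_s: 15.73
tcp_pos: [0.5453, -0.2398, 0.1574]
eef_rot: [180.0, -0.1, 169.4]
contact_force: [0.3, -0.1, -1.2]
gripper_width: 0.0876
gripper_force: 0.0
```

>>> {"api": "play_rows", "payload": {
  "rows": [
    [[0,-0.04,-0.07,0,0],[0,-0.08,-0.14,0,0],[0,-0.11,-0.21,0,0],[0,-0.14,-0.27,0,0],[0,-0.156,-0.295,0.01,0],[0,-0.156,-0.295,0.03,0],[0,-0.156,-0.295,0.03,0],[0,-0.156,-0.295,0.03,0]]
  ]
}}

```text
time_s: 16.4
tcp_pos: [0.5952, -0.3976, 0.1425]
eef_rot: [180.0, -0.1, 169.5]
contact_force: [-0.1, 0.9, 0.3]
gripper_width: 0.0876
gripper_force: 0.0
```

```bash
python3 - <<'E'
from h import *
cap('wrist','w6.png'); s=r.get_state(); print(s['tcp_pos'],s['eef_rot'])
a=cv2.imread('pics/w5.png')[100:300];b=cv2.imread('pics/w6.png')[100:300]
cv2.imwrite('pics/c2.png',cv2.resize(np.vstack([a,b]),None,fx=1.48,fy=1.48,interpolation=cv2.INTER_CUBIC))
E
```

```text
[ 0.59568759 -0.39771877  0.14349108] [ 1.79989583e+02 -5.08839782e-02  1.69569376e+02]
```

View pics/c2.png

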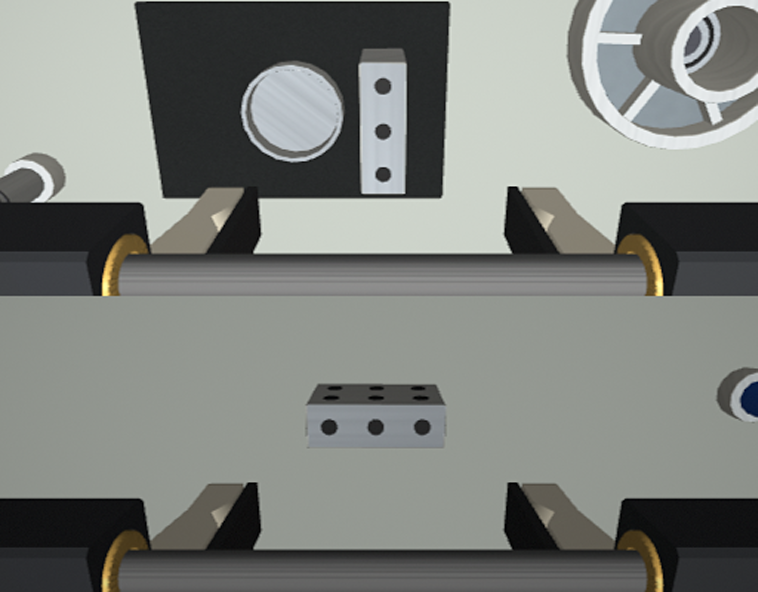

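Upper half (w5): the dish and block A sit square on the mat, A's holes at (383,86), (383,131), (383,174), and the dish rim centre is about (293,112). Lower half (w6): block B is square to the open fingers, with holes at (329,427), (376,427), (422,427).

```bash
python3 - <<'E'
from h import *
f=1.48
def A(u,v,z): return at('w5.png',(u+.5)/f-.5,(v+.5)/f-.5+100,z)
def B(u,v,z): return at('w6.png',(u+.5)/f-.5,(v-296+.5)/f-.5+100,z)
mc=[A(*p,.004) for p in((135,2),(450,2),(442,198),(163,196))]; m=np.mean(mc,0); y=(mc[1]-mc[0])+(mc[2]-mc[3]); yaw=np.degrees(np.arctan2(y[1],y[0]))-90
print('mat',m,yaw,np.linalg.norm(mc[1]-mc[0]),np.linalg.norm(mc[2]-mc[1]))
c,s=np.cos(np.radians(-9)),np.sin(np.radians(-9)); 
M=lambda p:np.round(1000*np.array([[c,s],[-s,c]])@(np.array(p)-m),1)
print('dish',M(A(292.5,112,.019)),'A',[M(A(*p,.054)) for p in((383,86),(383,131),(383,174))], 'corners',[M(A(*p,.054)) for p in((359,64),(406,64),(405,194),(361,194))])
h=[B(*p,.05) for p in((329,427.5),(376,427.5),(422,427.5))]; d=h[2]-h[0]; print('B',h,np.degrees(np.arctan2(d[1],d[0])))
e=[B(306,405,.05),B(444,405,.05),B(444,447,.05),B(307,447,.05)]; print(np.mean(e,0))
ang=np.degrees(np.arctan2(d[1],d[0]))+90
plan([(*np.mean(e,0),.026,ang)])
E
```

```text
mat [ 0.5023094  -0.11263358] -9.224691923338398 0.18790879158378176 0.12844326180035076
dish [ 0.  -0.8] A [array([-24. ,  54.1]), array([ 0.7, 54.1]), array([25.8, 54.1])] corners [array([-35.7,  41.7]), array([-35.7,  65.9]), array([37.9, 66.4]), array([37.9, 41.7])]
B [array([ 0.5913307 , -0.42540929]), array([ 0.59588625, -0.40060259]), array([ 0.60034517, -0.37632215])] 79.59401969398729
[ 0.59513878 -0.40086811]
-> [0.5951, -0.4009, 0.026, 169.594] shares [-0.0, -0.006, 0.235, -0.0] rows 2.8
```

>>> {"api": "play_rows", "payload": {
  "rows": [
    [[0,0,-0.006,0.06,0],[0,0,-0.006,0.12,0],[0,0,-0.006,0.17,0],[0,0,-0.006,0.21,0],[0,0,-0.006,0.237,0],[0,0,-0.006,0.237,0],[1,0,-0.006,0.237,0],[1,0,-0.006,0.237,0]]
  ],
  "squeeze": 50
}}

```text
time_s: 17.12
tcp_pos: [0.5964, -0.4024, 0.027]
eef_rot: [-180.0, 0.1, 169.5]
contact_force: [-0.3, -1.2, -0.7]
gripper_width: 0.079
gripper_force: 0.0
```

>>> {"api": "play_rows", "payload": {
  "rows": [
    [[1,0,0,0,0],[1,0,0,0,0],[1,0,0,0,0],[1,0,0,0,0],[1,0,0,0,0],[1,0,0,0,0],[1,0,0,0,0],[1,0,0,0,0]]
  ]
}}

```text
time_s: 17.78
tcp_pos: [0.5965, -0.4023, 0.0272]
eef_rot: [-180.0, 0.2, 169.5]
contact_force: [0.3, 4.4, 6.1]
gripper_width: 0.0749
gripper_force: 50.0
```

```bash
python3 - <<'E'
from h import *
s=r.get_state(); print(s['tcp_pos'],s['eef_rot'],s['gripper_width'],s['gripper_force'],s['contact_force'],s['joints'])
plan([(.5951,-.4009,.165,169.6),(.4942,-.168,.16,261)],start=(.5951,-.4009,.025,169.6))
E
```

```text
[ 0.59646365 -0.40234752  0.02716533] [-1.79975400e+02  1.74976104e-01  1.69505602e+02] 0.07491971955312415 50.00140607357025 [0.25277878 4.42649265 6.10144485] [-1.85409751e+01  3.37082952e+01 -5.65800066e+00 -1.74481083e-04
 -5.04570073e+01 -8.19533497e+01]
-> [0.5951, -0.4009, 0.165, 169.6] shares [0.0, 0.0, -0.28, -0.0] rows 3.4
-> [0.4942, -0.168, 0.16, 261.0] shares [0.283, 0.422, 0.01, -1.063] rows 12.8
```

>>> {"api": "play_rows", "payload": {
  "rows": [
    [[1,0,0,-0.05,0],[1,0,0,-0.12,0],[1,0,0,-0.19,0],[1,0,0,-0.26,0],[1,0.03,0.04,-0.28,0],[1,0.06,0.1,-0.28,0],[1,0.1,0.15,-0.28,0],[1,0.1,0.15,-0.28,0]]
  ]
}}

```text
time_s: 18.45
tcp_pos: [0.5561, -0.315, 0.1649]
eef_rot: [179.8, -0.2, 169.5]
contact_force: [-1.3, 1.0, -7.0]
gripper_width: 0.0746
gripper_force: 50.0
```

>>> {"api": "play_rows", "payload": {
  "rows": [
    [[1,0.04,0.05,0,-0.07],[1,0.08,0.11,0,-0.14],[1,0.12,0.17,0,-0.22],[1,0.15,0.22,0,-0.3],[1,0.17,0.25,0,-0.38],[1,0.183,0.272,0,-0.46],[1,0.183,0.272,0,-0.54],[1,0.183,0.272,0,-0.6]]
  ]
}}

```text
time_s: 19.12
tcp_pos: [0.4937, -0.1681, 0.1651]
eef_rot: [180.0, 0.0, -138.5]
contact_force: [0.3, -0.2, -5.4]
gripper_width: 0.0747
gripper_force: 50.0
```

>>> {"api": "play_rows", "payload": {
  "rows": [
    [[1,0,0,0,-0.08],[1,0,0,0,-0.16],[1,0,0,0,-0.24],[1,0,0,0.02,-0.32],[1,0,0,0.06,-0.4],[1,0,0,0.1,-0.463],[1,0,0,0.1,-0.463],[1,0,0,0.1,-0.463]]
  ]
}}

```text
time_s: 19.78
tcp_pos: [0.4933, -0.1691, 0.1144]
eef_rot: [179.8, -0.0, -99.4]
contact_force: [-0.0, 0.4, -4.4]
gripper_width: 0.0748
gripper_force: 50.0
```

```bash
python3 - <<'E'
from h import *
s=r.get_state(); print(s['tcp_pos'],s['eef_rot'],s['gripper_width'],s['gripper_force'],s['contact_force'])
plan([(.4942,-.168,.03,261)]); cap('wrist','w7.png')
E
```

```text
[ 0.49330907 -0.16913931  0.11436272] [ 1.79818607e+02 -3.18281785e-02 -9.93652298e+01] 0.07481153693274632 49.99800145626068 [-0.02516924  0.41274723 -4.41110715]
-> [0.4942, -0.168, 0.03, 261.0] shares [-0.003, -0.001, 0.169, -0.004] rows 2.0
```

>>> {"api": "play_rows", "payload": {
  "rows": [
    [[1,-0.001,-0.001,0.05,-0.003],[1,-0.001,-0.001,0.1,-0.003],[1,-0.001,-0.001,0.13,-0.003],[1,-0.001,-0.001,0.145,-0.003],[1,-0.001,-0.001,0.153,-0.003],[1,-0.001,-0.001,0.159,-0.003],[1,-0.001,-0.001,0.163,-0.003],[1,-0.001,-0.001,0.166,-0.003]]
  ]
}}

```text
time_s: 20.5
tcp_pos: [0.4961, -0.1686, 0.0329]
eef_rot: [-179.9, 0.0, -98.9]
contact_force: [0.5, -0.3, -5.3]
gripper_width: 0.0746
gripper_force: 50.0
```

>>> {"api": "play_rows", "payload": {
  "rows": [
    [[1,0,0,0.002,0],[1,0,0,0.004,0],[1,0,0,0.005,0],[1,0,0,0.006,0],[1,0,0,0.006,0],[1,0,0,0.006,0],[1,0,0,0.006,0],[1,0,0,0.006,0]]
  ]
}}

```text
time_s: 21.17
tcp_pos: [0.4958, -0.1687, 0.0311]
eef_rot: [-179.9, -0.0, -98.9]
contact_force: [-4.7, 1.9, 13.5]
gripper_width: 0.0744
gripper_force: 50.0
```

Down (13 N). I release, lift clear and check.

>>> {"api": "play_rows", "payload": {
  "rows": [
    [[1,0,0,-0.003,0],[0.1,0,0,-0.003,0],[0,0,0,-0.003,0],[0,0,0,-0.003,0],[0,0,0,-0.003,0],[0,0,0,-0.003,0],[0,0,0,-0.003,0],[0,0,0,-0.003,0]]
  ]
}}

```text
time_s: 21.83
tcp_pos: [0.4952, -0.1686, 0.0305]
eef_rot: [180.0, -0.0, -98.9]
contact_force: [-0.5, -0.6, 0.8]
gripper_width: 0.0877
gripper_force: 0.0
```

>>> {"api": "play_rows", "payload": {
  "rows": [
    [[0,0,0,-0.04,0],[0,0,0,-0.1,0],[0,0,0,-0.17,0],[0,0,0,-0.24,0],[0,0,0,-0.3,0],[0,0,0,-0.36,0],[0,0,0,-0.4,0],[0,0,0,-0.4,0]]
  ]
}}

```text
time_s: 22.5
tcp_pos: [0.4974, -0.169, 0.2356]
eef_rot: [-179.5, 0.0, -98.9]
contact_force: [0.1, 0.5, 0.5]
gripper_width: 0.0877
gripper_force: 0.0
```

```bash
python3 - <<'E'
from h import *
s=r.get_state(); print(s['tcp_pos'],s['eef_rot'])
cap('wrist','w7.png')
plan([(.48,.0,.3,200),(.492,.121,.25,171)])
E
```

```text
[ 0.49744203 -0.16902195  0.23557696] [-1.79548796e+02  7.47193627e-03 -9.88721082e+01]
-> [0.48, 0.0, 0.3, 200.0] shares [-0.328, 0.085, -0.134, 0.711] rows 8.5
-> [0.492, 0.121, 0.25, 171.0] shares [-0.106, 0.219, 0.1, 0.337] rows 4.0
```

>>> {"api": "play_rows", "payload": {
  "rows": [
    [[0,-0.05,0.012,-0.02,0.08],[0,-0.1,0.025,-0.04,0.16],[0,-0.15,0.04,-0.06,0.24],[0,-0.2,0.05,-0.08,0.32],[0,-0.25,0.065,-0.1,0.4],[0,-0.3,0.08,-0.12,0.48],[0,-0.328,0.085,-0.13,0.56],[0,-0.328,0.085,-0.13,0.62]]
  ]
}}

```text
time_s: 23.22
tcp_pos: [0.4786, 0.0023, 0.2958]
eef_rot: [180.0, 0.0, -152.4]
contact_force: [0.6, 0.2, -0.4]
gripper_width: 0.0878
gripper_force: 0.0
```

```bash
python3 - <<'E'
from h import *
plan([(.49,.06,.28,171)])
E
```

```text
-> [0.49, 0.06, 0.28, 171.0] shares [-0.074, 0.092, 0.032, 0.426] rows 5.1
```

>>> {"api": "play_rows", "payload": {
  "rows": [
    [[0,-0.02,0.02,0.01,0.08],[0,-0.04,0.04,0.02,0.16],[0,-0.06,0.06,0.03,0.24],[0,-0.074,0.092,0.03,0.32],[0,-0.074,0.092,0.03,0.426],[0,-0.074,0.092,0.03,0.426],[0,-0.074,0.092,0.03,0.426],[0,-0.074,0.092,0.03,0.426]]
  ]
}}

```text
time_s: 23.88
tcp_pos: [0.4895, 0.0579, 0.2796]
eef_rot: [-180.0, -0.1, 171.3]
contact_force: [0.3, 0.6, 0.1]
gripper_width: 0.0873
gripper_force: 0.0
```

```bash
python3 - <<'E'
from h import *
cap('wrist','w8.png'); s=r.get_state(); print(s['tcp_pos'],s['eef_rot'])
im=cv2.imread('pics/w8.png'); cv2.imwrite('pics/w8b.png',cv2.resize(im,(800,600),interpolation=cv2.INTER_CUBIC))
E
```

```text
[0.48959883 0.05784772 0.27985606] [-1.79968370e+02 -5.71410014e-02  1.71290635e+02]
```

View pics/w8b.png

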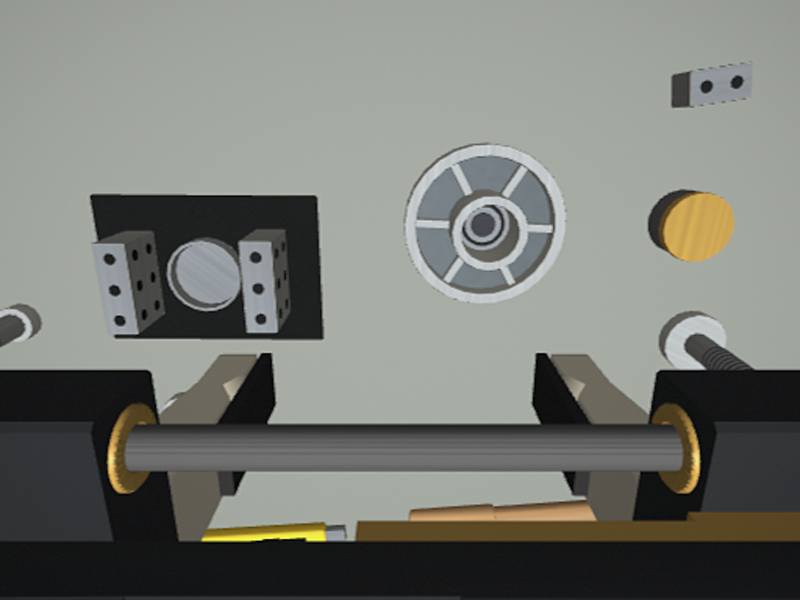

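The picture shows both rails square on the mat (B's centre hole at (115,290), A's at (258,288)) with the dish between them at about (206,274). The pulley is hub-up with its hub top ring centred at (489.5,233.5).

```bash
python3 - <<'E'
from h import *
k=.64; W=lambda u,v,z:at('w8.png',u*k,v*k,z)
m=np.array([.5023,-.1130]); c,s=np.cos(np.radians(-9)),np.sin(np.radians(-9)); M=lambda p:np.round(1000*np.array([[c,s],[-s,c]])@(np.array(p)-m),1)
mc=[W(*p,.004) for p in((91,195),(317,197),(324,339))]; print('mat c',(mc[0]+mc[2])/2)
for n,q in(('B',((109,259),(115,290),(120,321))),('A',((257,257),(258.5,288.5),(261,319)))): print(n,[M(W(*p,.054)) for p in q])
print('Bcorn',[M(W(*p,.054)) for p in((94,243),(127,238),(138,333),(109,334))],'Acorn',[M(W(*p,.054)) for p in((239,240),(272,239),(280,332),(245,333))])
print('dish',M(W(206,273.5,.019)))
h=W(489.5,233.5,.052); print('hub',h,'dia',np.linalg.norm(W(451,233,.052)-W(528,233,.052)), 'tri',tri(('w8.png',489.5*k,233.5*k),('w2.png',724*k,217*k)))
plan([(*h,.12,171),(*h,.03,171)])
E
```

```text
mat c [ 0.5031092  -0.11133167]
B [array([-21.7, -57.2]), array([  3.1, -56.6]), array([ 28.9, -56.8])]
A [array([-24. ,  55.8]), array([ 1.2, 55. ]), array([26.5, 55. ])]
Bcorn [array([-34. , -66.5]), array([-38., -41.]), array([ 39.1, -44. ]), array([ 40.1, -67.3])] Acorn [array([-37.1,  43.2]), array([-38. ,  68.2]), array([37.4, 69.3]), array([38.5, 41.3])]
dish [-0.6  1.7]
hub [0.49628461 0.12290979] dia 0.05805227435893677 tri (array([0.49581956, 0.12309022, 0.05084154]), np.float64(0.0014186942575931353))
-> [0.4963, 0.1229, 0.12, 171.0] shares [0.006, 0.131, 0.32, 0.003] rows 4.1
-> [0.4963, 0.1229, 0.03, 171.0] shares [0.0, -0.0, 0.18, 0.0] rows 2.2
```

>>> {"api": "play_rows", "payload": {
  "rows": [
    [[0,0.002,0.05,0.04,0.003],[0,0.004,0.1,0.1,0.003],[0,0.006,0.13,0.17,0.003],[0,0.006,0.13,0.24,0.003],[0,0.006,0.13,0.3,0.003],[0,0.006,0.13,0.36,0.003],[0,0.006,0.13,0.4,0.003],[0,0.006,0.13,0.4,0.003]]
  ]
}}

```text
time_s: 24.6
tcp_pos: [0.4941, 0.1209, 0.0763]
eef_rot: [-179.7, -0.3, 170.9]
contact_force: [-1.2, -0.1, -0.5]
gripper_width: 0.0875
gripper_force: 0.0
```

```bash
python3 - <<'E'
from h import *
cap('wrist','w9.png'); s=r.get_state(); print(s['tcp_pos'],s['eef_rot'])
im=cv2.imread('pics/w9.png'); cv2.imwrite('pics/w9b.png',cv2.resize(im,(800,600),interpolation=cv2.INTER_CUBIC))
E
```

```text
[0.49552114 0.12155074 0.07874125] [-179.8058018    -0.2043849   170.97025231]
```

View pics/w9b.png

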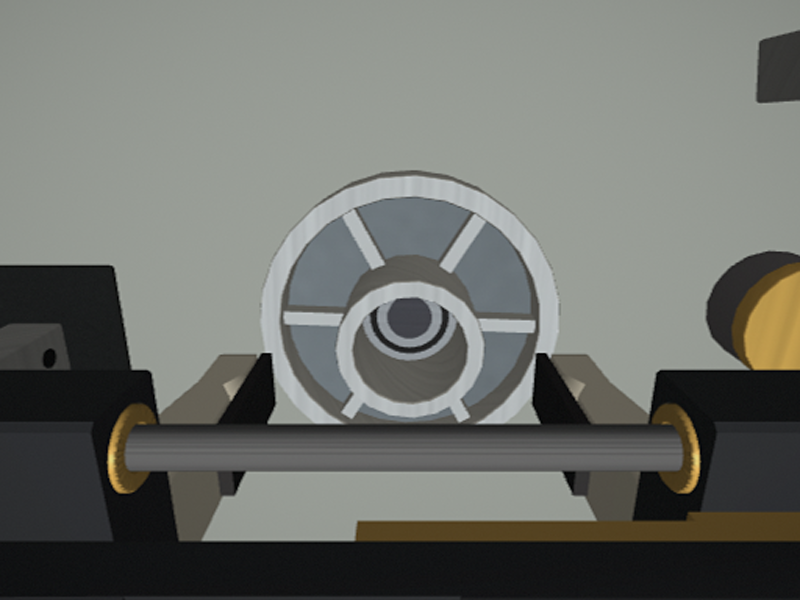

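The hub top ring (336 to 484, 282 to 417, centre (410,349)) lies between the fingers, with clear room on both sides.

```bash
python3 - <<'E'
from h import *
k=.64; W=lambda u,v,z:at('w9.png',u*k,v*k,z)
h=W(410,349.5,.052); print(h,np.linalg.norm(W(336,340,.052)-W(484,340,.052))); plan([(*h,.032,171)])
E
```

```text
[0.49533229 0.1236338 ] 0.05629404886075179
-> [0.4953, 0.1236, 0.032, 171.0] shares [0.001, 0.004, 0.093, -0.0] rows 1.1
```

>>> {"api": "play_rows", "payload": {
  "rows": [
    [[0,0.001,0.004,0.04,0],[0,0.001,0.004,0.075,0],[0,0.001,0.004,0.093,0],[0,0.001,0.004,0.093,0],[1,0.001,0.004,0.093,0],[1,0.001,0.004,0.093,0],[1,0.001,0.004,0.093,0],[1,0.001,0.004,0.093,0]]
  ],
  "squeeze": 50
}}

```text
time_s: 25.32
tcp_pos: [0.4972, 0.1251, 0.0351]
eef_rot: [179.9, 0.1, 170.9]
contact_force: [0.3, 0.3, 0.2]
gripper_width: 0.0666
gripper_force: 0.0
```

>>> {"api": "play_rows", "payload": {
  "rows": [
    [[1,0,0,0,0],[1,0,0,0,0],[1,0,0,0,0],[1,0,0,0,0],[1,0,0,0,0],[1,0,0,0,0],[1,0,0,0,0],[1,0,0,0,0]]
  ]
}}

```text
time_s: 25.98
tcp_pos: [0.4966, 0.1239, 0.0347]
eef_rot: [-179.9, -0.0, 170.9]
contact_force: [0.0, -3.3, 7.4]
gripper_width: 0.0562
gripper_force: 50.0
```

>>> {"api": "play_rows", "payload": {
  "rows": [
    [[1,0,0,-0.05,0],[1,0,0,-0.12,0],[1,0,0,-0.18,0],[1,0,0,-0.22,0],[1,0,0,-0.22,0],[1,0,0,-0.22,0],[1,0,0,-0.22,0],[1,0,0,-0.22,0]]
  ]
}}

```text
time_s: 26.65
tcp_pos: [0.4951, 0.1239, 0.1418]
eef_rot: [-179.9, -0.2, 170.9]
contact_force: [1.0, -0.0, -7.5]
gripper_width: 0.0558
gripper_force: 50.0
```

```bash
python3 - <<'E'
from h import *
s=r.get_state(); print(s['tcp_pos'],s['eef_rot'],s['gripper_width'],s['gripper_force'],s['contact_force'],s['moment'])
plan([(.5022,-.113,.142,171)]);plan([(.5022,-.113,.142,171)],start=(.4955,.1225,.142,171))
E
```

```text
[0.49510685 0.12392497 0.14183871] [-179.86267097   -0.19565679  170.90602554] 0.05584976785618436 49.99277459923178 [ 9.80515213e-01 -2.70148869e-04 -7.47715909e+00] [-0.08976542 -0.050202    0.04906063]
-> [0.5022, -0.113, 0.142, 171.0] shares [-0.089, -0.466, -0.0, -0.001] rows 5.7
-> [0.5022, -0.113, 0.142, 171.0] shares [-0.087, -0.463, 0.0, 0.0] rows 5.6
```

>>> {"api": "play_rows", "payload": {
  "rows": [
    [[1,-0.01,-0.05,0,0],[1,-0.025,-0.13,0,0],[1,-0.04,-0.21,0,0],[1,-0.055,-0.29,0,0],[1,-0.07,-0.37,0,0],[1,-0.08,-0.43,0,0],[1,-0.087,-0.464,0,0],[1,-0.087,-0.464,0,0]]
  ]
}}

```text
time_s: 27.32
tcp_pos: [0.5016, -0.1145, 0.142]
eef_rot: [-179.9, -0.2, 170.7]
contact_force: [0.3, 0.4, -8.5]
gripper_width: 0.056
gripper_force: 50.0
```

>>> {"api": "play_rows", "payload": {
  "rows": [
    [[1,0,0,0.03,0],[1,0,0,0.06,0],[1,0,0,0.08,0],[1,0,0,0.09,0],[1,0,0,0.09,0],[1,0,0,0.09,0],[1,0,0,0.09,0],[1,0,0,0.09,0]]
  ]
}}

```text
time_s: 27.98
tcp_pos: [0.5037, -0.111, 0.0998]
eef_rot: [180.0, 0.1, 171.0]
contact_force: [0.0, -0.1, -8.1]
gripper_width: 0.0558
gripper_force: 50.0
```

```bash
python3 - <<'E'
from h import *
for n in('wrist','top','scene'): cap(n,n[0]+'10.png')
s=r.get_state(); print(s['tcp_pos'],s['eef_rot'],s['contact_force'],s['gripper_width'])
E
```

```text
[ 0.50338171 -0.11114977  0.0996239 ] [1.79983605e+02 5.69708020e-02 1.70944274e+02] [-0.29571879 -0.63541465 -7.78606829] 0.05606019223427443
```

>>> {"api": "play_rows", "payload": {
  "rows": [
    [[1,0,0,0.005,0],[1,0,0,0.009,0],[1,0,0,0.012,0],[1,0,0,0.014,0],[1,0,0,0.016,0],[1,0,0,0.018,0],[1,0,0,0.02,0],[1,0,0,0.02,0]]
  ]
}}

```text
time_s: 28.8
tcp_pos: [0.5031, -0.1112, 0.089]
eef_rot: [-180.0, -0.0, 170.9]
contact_force: [-0.5, -0.9, -7.7]
gripper_width: 0.0565
gripper_force: 50.0
```

>>> {"api": "play_rows", "payload": {
  "rows": [
    [[1,0,0,0.001,0],[1,0,0,0.002,0],[1,0,0,0.003,0],[1,0,0,0.004,0],[1,0,0,0.005,0],[1,0,0,0.005,0],[1,0,0,0.005,0],[1,0,0,0.005,0]]
  ]
}}

```text
time_s: 29.47
tcp_pos: [0.5033, -0.1112, 0.0887]
eef_rot: [-180.0, 0.1, 171.0]
contact_force: [-8.7, 5.2, 15.3]
gripper_width: 0.0562
gripper_force: 50.0
```

>>> {"api": "play_rows", "payload": {
  "rows": [
    [[1,0,0,-0.004,0],[0.3,0,0,-0.004,0],[0.1,0,0,-0.004,0],[0,0,0,-0.004,0],[0,0,0,-0.004,0],[0,0,0,-0.004,0],[0,0,0,-0.004,0],[0,0,0,-0.004,0]]
  ]
}}

```text
time_s: 30.13
tcp_pos: [0.5032, -0.1113, 0.0885]
eef_rot: [-180.0, 0.0, 170.9]
contact_force: [0.7, 0.4, -0.3]
gripper_width: 0.0872
gripper_force: 0.0
```

>>> {"api": "play_rows", "payload": {
  "rows": [
    [[0,0,0,-0.04,0],[0,0,0,-0.1,0],[0,0,0,-0.17,0],[0,0,0,-0.24,0],[0,0,0,-0.3,0],[0,0,0,-0.32,0],[0,0,0,-0.32,0],[0,0,0,-0.32,0]]
  ]
}}

```text
time_s: 30.8
tcp_pos: [0.5031, -0.1111, 0.2486]
eef_rot: [180.0, 0.0, 170.9]
contact_force: [-0.2, -0.0, -1.2]
gripper_width: 0.0876
gripper_force: 0.0
```

```bash
python3 - <<'E'
from h import *
cap('wrist','w11.png'); s=r.get_state(); print(s['tcp_pos'],s['eef_rot'])
im=cv2.imread('pics/w11.png'); cv2.imwrite('pics/w11b.png',cv2.resize(im,(800,600),interpolation=cv2.INTER_CUBIC))
E
```

```text
[ 0.50251806 -0.11113385  0.24762418] [ 1.79987270e+02 -6.10884228e-02  1.70921347e+02]
```

View pics/w11b.png

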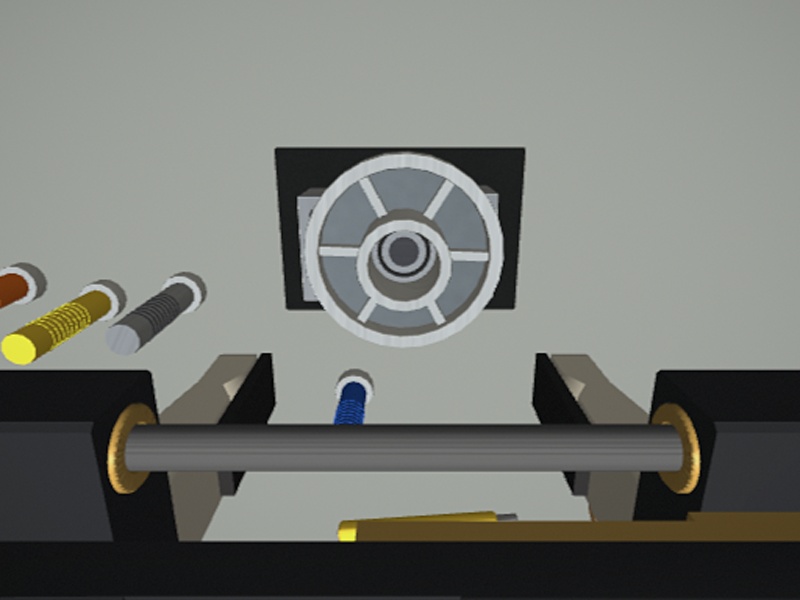

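The pulley sits across both rails, with its hub ring (357 to 453, 219 to 311) centred at (405,265). The grey driver's top is at (123,339) and its foot at (183,292).

```bash
python3 - <<'E'
from h import *
k=.64; W=lambda u,v,z:at('w11.png',u*k,v*k,z)
mc=[W(*p,.004) for p in((275,148),(526,148),(515.5,309),(286,309))]; m=np.mean(mc,0)
c,s=np.cos(np.radians(-9)),np.sin(np.radians(-9)); M=lambda p:np.round(1000*np.array([[c,s],[-s,c]])@(np.array(p)-m),1)
print('mat',m,[M(p) for p in mc]); h=W(405,265,.106); print('hub',h,M(h),'rim',M(W(404.5,249.5,.08)),'dia',np.linalg.norm(W(306,250,.08)-W(503,250,.08)))
print('drv top',W(123,339,.105),'foot',W(187,291,.014))
d=(.5243,-.2932); plan([(d[0],d[1],.17,171),(d[0],d[1],.06,171)])
E
```

```text
mat [ 0.50283836 -0.11255235] [array([-64.2, -94.1]), array([-64.1,  94.1]), array([64.2, 94.6]), array([ 64.1, -94.6])]
hub [ 0.50257792 -0.10942681] [-0.7  3. ] rim [-4.1  2.8] dia 0.12711035063141737
drv top [ 0.52260086 -0.29216512] foot [ 0.5209611  -0.28742369]
-> [0.5243, -0.2932, 0.17, 171.0] shares [-0.1, -0.353, 0.155, -0.001] rows 4.8
-> [0.5243, -0.2932, 0.06, 171.0] shares [-0.0, 0.0, 0.22, 0.0] rows 2.6
```

>>> {"api": "play_rows", "payload": {
  "rows": [
    [[0.5,-0.02,-0.07,0,0],[0.5,-0.04,-0.14,0,0],[0.5,-0.06,-0.21,0.02,0],[0.5,-0.08,-0.28,0.05,0],[0.5,-0.098,-0.34,0.08,0],[0.5,-0.098,-0.353,0.12,0],[0.5,-0.098,-0.353,0.15,0],[0.5,-0.098,-0.353,0.15,0]]
  ]
}}

```text
time_s: 31.52
tcp_pos: [0.5204, -0.2932, 0.1677]
eef_rot: [179.9, -0.5, 170.8]
contact_force: [0.0, 0.4, -0.3]
gripper_width: 0.0451
gripper_force: 0.0
```

```bash
python3 - <<'E'
from h import *
cap('wrist','w12.png'); s=r.get_state(); print(s['tcp_pos'],s['eef_rot'],s['gripper_width'])
im=cv2.imread('pics/w12.png'); cv2.imwrite('pics/w12b.png',cv2.resize(im,(800,600),interpolation=cv2.INTER_CUBIC))
E
```

```text
[ 0.52158105 -0.29311689  0.17011243] [179.96208074  -0.38177214 170.87116794] 0.04457226325864914
```

View pics/w12b.png

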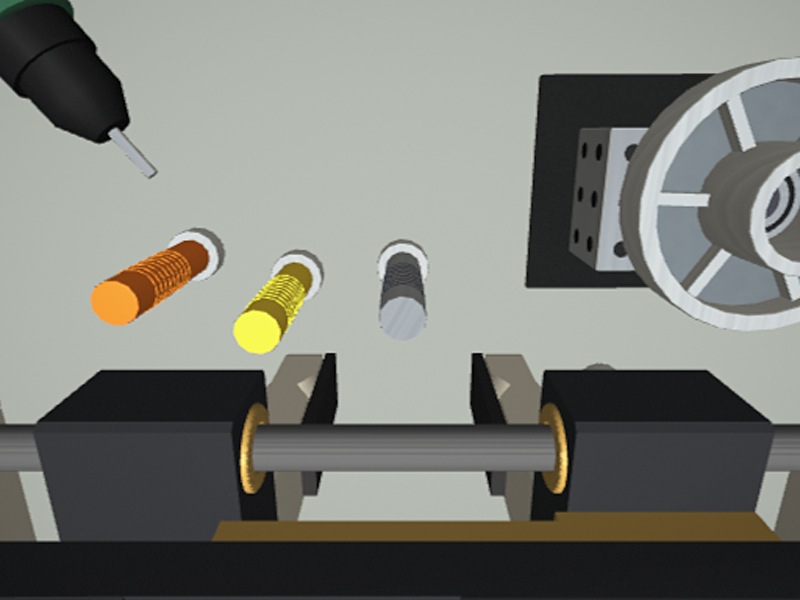

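The grey driver's top is at (402.5,318), centred between the half-open fingers. Yellow's top is at (257,332), clear of the left finger.

```bash
python3 - <<'E'
from h import *
k=.64; p=at('w12.png',402.5*k,318.5*k,.105); print(p,at('w12.png',257*k,332*k,.105),np.linalg.norm(at('w12.png',380*k,318*k,.105)-at('w12.png',426*k,318*k,.105)),at('w12.png',403*k,262*k,.014)); plan([(*p,.06,171)])
E
```

```text
[ 0.52278448 -0.29334539] [ 0.51865798 -0.36017313] 0.020896554334058754 [ 0.51930501 -0.29246477]
-> [0.5228, -0.2933, 0.06, 171.0] shares [-0.002, -0.0, 0.22, -0.001] rows 2.6
```

>>> {"api": "play_rows", "payload": {
  "rows": [
    [[0.5,-0.002,0,0.05,0],[0.5,-0.002,0,0.1,0],[0.5,-0.002,0,0.15,0],[0.5,-0.002,0,0.19,0],[0.5,-0.002,0,0.22,0],[0.5,-0.002,0,0.22,0],[1,-0.002,0,0.22,0],[1,-0.002,0,0.22,0]]
  ],
  "squeeze": 40
}}

```text
time_s: 32.23
tcp_pos: [0.5257, -0.2934, 0.065]
eef_rot: [-180.0, 0.1, 171.0]
contact_force: [-0.5, -1.2, 0.5]
gripper_width: 0.0355
gripper_force: 0.0
```

>>> {"api": "play_rows", "payload": {
  "rows": [
    [[1,0,0,0,0],[1,0,0,0,0],[1,0,0,0,0],[1,0,0,0,0],[1,0,0,0,0],[1,0,0,0,0],[1,0,0,0,0],[1,0,0,0,0]]
  ]
}}

```text
time_s: 32.9
tcp_pos: [0.5256, -0.2937, 0.0649]
eef_rot: [-180.0, 0.1, 171.0]
contact_force: [-0.3, 1.1, 7.3]
gripper_width: 0.0214
gripper_force: 40.0
```

>>> {"api": "play_rows", "payload": {
  "rows": [
    [[1,0,0,-0.05,0],[1,0,0,-0.12,0],[1,0,0,-0.19,0],[1,0,0,-0.25,0],[1,0,0,-0.28,0],[1,0,0,-0.28,0],[1,0,0,-0.28,0],[1,0,0,-0.28,0]]
  ]
}}

```text
time_s: 33.57
tcp_pos: [0.5235, -0.2929, 0.2018]
eef_rot: [179.9, -0.1, 170.9]
contact_force: [0.6, -0.2, -3.8]
gripper_width: 0.0213
gripper_force: 40.0
```

```bash
python3 - <<'E'
from h import *
s=r.get_state(); print(s['tcp_pos'],s['eef_rot'],s['gripper_width'],s['gripper_force'],s['contact_force'])
plan([(.5025,-.1098,.2,171)])
plan([(.5025,-.1098,.2,171)],start=(.5228,-.2933,.2,171))
E
```

```text
[ 0.52349834 -0.29286282  0.20178857] [ 1.79941585e+02 -1.48193724e-01  1.70904802e+02] 0.02134599739922688 39.98414397239685 [ 0.64283434 -0.16461342 -3.83025182]
-> [0.5025, -0.1098, 0.2, 171.0] shares [0.099, 0.355, 0.004, -0.001] rows 4.4
-> [0.5025, -0.1098, 0.2, 171.0] shares [0.098, 0.356, 0.0, 0.0] rows 4.4
```

>>> {"api": "play_rows", "payload": {
  "rows": [
    [[1,0.01,0.04,0,0],[1,0.03,0.11,0,0],[1,0.05,0.18,0,0],[1,0.07,0.25,0,0],[1,0.09,0.32,0,0],[1,0.098,0.355,0,0],[1,0.098,0.355,0,0],[1,0.098,0.355,0,0]]
  ]
}}

```text
time_s: 34.23
tcp_pos: [0.5033, -0.1094, 0.2021]
eef_rot: [-180.0, -0.2, 171.1]
contact_force: [0.2, -0.5, -2.4]
gripper_width: 0.0215
gripper_force: 40.0
```

```bash
python3 - <<'E'
from h import *
cap('wrist','w13.png'); s=r.get_state(); print(s['tcp_pos'],s['eef_rot'],s['contact_force']); cap('scene','s13.png'); cap('top','t13.png')
a=cv2.resize(cv2.imread('pics/w13.png'),None,fx=.78*2,fy=.78*2,interpolation=cv2.INTER_CUBIC)[100:599,150:600]
b=cv2.resize(cv2.imread('pics/s13.png')[100:220,190:300],None,fx=3.1,fy=3.1,interpolation=cv2.INTER_CUBIC)
H=max(a.shape[0],b.shape[0]); P=lambda x:cv2.copyMakeBorder(x,0,H-x.shape[0],0,0,cv2.BORDER_CONSTANT)
o=np.hstack([P(a),P(b)]); print(a.shape,b.shape,o.shape); cv2.imwrite('pics/c13.png',o[:600,:800])
E
```

```text
[ 0.50349704 -0.11010631  0.20219526] [-1.79964549e+02 -1.42397806e-01  1.71000068e+02] [-0.28352634  0.32412427 -3.27658672]
(499, 450, 3) (372, 341, 3) (499, 791, 3)
```

View pics/c13.png

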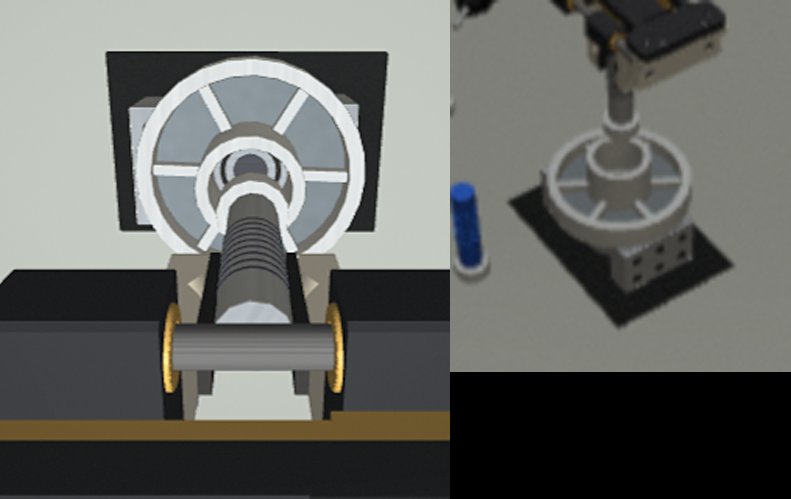

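The driver hangs upright over the hub. In the left crop the hub ring spans 196 to 304 (top 137, centre about (250,188)), and the foot disc spans 218 to 287 (top 179, centre about (252.5,212)). The scene view agrees.

```bash
python3 - <<'E'
from h import *
W=lambda u,v,z:at('w13.png',(u+150.5)/1.56-.5,(v+100.5)/1.56-.5,z)
print('hub',W(250,188,.106),'far/near edge',W(250,137,.106),'dia',np.linalg.norm(W(196,188,.106)-W(304,188,.106)))
print('foot',W(252.5,212,.156),'dia',np.linalg.norm(W(218,212,.156)-W(287,212,.156)),'edge',W(252,179,.156))
# predicted near edges for tcp-based assumption
a=np.radians(171);X=np.array([np.cos(a),np.sin(a)])
for n,c,rr,z in(('hub',(.5025,-.1098),.029,.106),('foot',(.5030,-.1098),.016,.156)):
    q=np.array(c)+rr*X; p=proj('w13.png',[*q,z]); pc=proj('w13.png',[*c,z]); print(n,'pred edge',(p+.5)*1.56-.5-[150,100],'centre',(pc+.5)*1.56-.5-[150,100])
E
```

```text
hub [ 0.50189456 -0.11024485] far/near edge [ 0.47555795 -0.10609015] dia 0.05554612857158202
foot [ 0.49706462 -0.10811996] dia 0.028924135937114136 edge [ 0.48278991 -0.10609708]
hub pred edge [251.10784023 133.42769199] centre [251.03718941 188.98239335]
foot pred edge [250.78161798 189.53406022] centre [250.74128044 225.62437541]
```

>>> {"api": "play_rows", "payload": {
  "rows": [
    [[1,-0.001,0,0.02,0],[1,-0.001,0,0.04,0],[1,-0.001,0,0.055,0],[1,-0.001,0,0.07,0],[1,-0.001,0,0.085,0],[1,-0.001,0,0.1,0],[1,-0.001,0,0.11,0],[1,-0.001,0,0.115,0]]
  ]
}}

```text
time_s: 35.05
tcp_pos: [0.5043, -0.1105, 0.145]
eef_rot: [-180.0, -0.1, 170.9]
contact_force: [0.2, 1.4, -3.2]
gripper_width: 0.0215
gripper_force: 40.0
```

>>> {"api": "play_rows", "payload": {
  "rows": [
    [[1,0,0,0.005,0],[1,0,0,0.01,0],[1,0,0,0.014,0],[1,0,0,0.018,0],[1,0,0,0.021,0],[1,0,0,0.024,0],[1,0,0,0.026,0],[1,0,0,0.026,0]]
  ]
}}

```text
time_s: 35.72
tcp_pos: [0.5046, -0.1105, 0.1329]
eef_rot: [-180.0, -0.0, 170.9]
contact_force: [0.2, -0.2, -3.5]
gripper_width: 0.0213
gripper_force: 40.0
```

>>> {"api": "play_rows", "payload": {
  "rows": [
    [[1,0,0,0.001,0],[1,0,0,0.002,0],[1,0,0,0.003,0],[1,0,0,0.004,0],[1,0,0,0.005,0],[1,0,0,0.006,0],[1,0,0,0.006,0],[1,0,0,0.006,0]]
  ]
}}

```text
time_s: 36.38
tcp_pos: [0.505, -0.1106, 0.1309]
eef_rot: [-180.0, 0.0, 171.0]
contact_force: [-2.6, 0.7, 5.4]
gripper_width: 0.0213
gripper_force: 40.0
```

Contact at the expected height. I release partway and lift.

>>> {"api": "play_rows", "payload": {
  "rows": [
    [[1,0,0,-0.001,0],[0.7,0,0,-0.001,0],[0.65,0,0,-0.001,0],[0.6,0,0,-0.001,0],[0.5,0,0,-0.001,0],[0.4,0,0,-0.001,0],[0.3,0,0,-0.001,0],[0.3,0,0,-0.001,0]]
  ]
}}

```text
time_s: 37.05
tcp_pos: [0.5048, -0.1105, 0.1305]
eef_rot: [-180.0, 0.0, 170.9]
contact_force: [0.6, -0.1, -0.0]
gripper_width: 0.0564
gripper_force: 0.0
```

>>> {"api": "play_rows", "payload": {
  "rows": [
    [[0.3,0,0,-0.04,0],[0.3,0,0,-0.1,0],[0.3,0,0,-0.17,0],[0.3,0,0,-0.24,0],[0.3,0,0,-0.27,0],[0.3,0,0,-0.27,0],[0.3,0,0,-0.27,0],[0.3,0,0,-0.27,0]]
  ]
}}

```text
time_s: 37.72
tcp_pos: [0.5042, -0.1104, 0.2649]
eef_rot: [180.0, -0.0, 170.9]
contact_force: [-0.3, 0.3, -0.8]
gripper_width: 0.0613
gripper_force: 0.0
```

```bash
python3 - <<'E'
from h import *
s=r.get_state(); print(s['tcp_pos'],s['contact_force'],s['gripper_width'])
cap('wrist','w14.png'); cap('scene','s14.png')
a=cv2.resize(cv2.imread('pics/w14.png')[60:290,100:390],None,fx=1.5,fy=1.5,interpolation=cv2.INTER_CUBIC)
b=cv2.resize(cv2.imread('pics/s14.png')[90:220,200:305],None,fx=3.3,fy=3.3,interpolation=cv2.INTER_CUBIC)
H=max(a.shape[0],b.shape[0]); P=lambda x:cv2.copyMakeBorder(x,0,H-x.shape[0],0,0,cv2.BORDER_CONSTANT)
o=np.hstack([P(a),P(b)]); print(o.shape); cv2.imwrite('pics/c14.png',o)
E
```

```text
[ 0.50424946 -0.11038507  0.26488346] [-0.30436207  0.32528565 -0.81437905] 0.06126836801091843
(429, 781, 3)
```

View pics/c14.png

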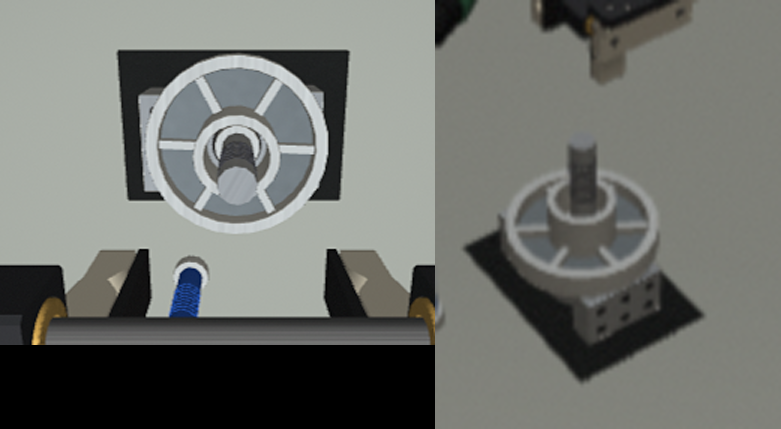

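The driver stands upright in the hub, with its top at (237,184) inside the ring centred at (236,160). The pulley is level on both rails over the dish and the gripper is clear.

```bash
python3 -c "
from plant import r
print(r.close_job())"
```

```text
the job is handed in; nothing more can be done
None
```

The job is handed in at about 38 s: dish mid-mat, the two tall blocks either side with a gap of about 86 mm, and the pulley hub-up across them, about 3 mm to the left of centre, with the narrow driver upright in its hub; the items to be left alone were not touched.

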